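# Refill the locked bedside tin dispenser

### The job

Refill the locked tin dispenser: push the key from its wooden stand fully home in the lock and turn it clockwise as far as it goes, then lift the cap off and put every round metal tin on the table into the tube one by one, lid up, in order of height with the tallest at the bottom so that it comes out first. Then seat the cap level on the tube, lock it by turning the key all the way back, and put the key back in its stand, fully down. Leave everything else on the table where it is.

Things in the scene. Friction and masses are not known exactly. Their poses are not given: they have to be found in the camera images.
- dispenser: white bedside tin dispenser, fixed to the table. Origin: centre of its underside; z up. Base plate 110 (x) x 170 (y) x 14 mm. A clear upright tube stands at its y = -45 mm and a lock column at its y = +45 mm, whose head (64 mm in x, from y = -9 to y = +80 mm) has its flat top at 168 mm height.
- keyhole (a point): centre of the keyhole on the flat top of the lock head, 168 mm above the table. The lock is a round brass plug 35 mm across; the key slot goes straight down, 16 x 6 mm and 34 mm deep. The axes are those of the dispenser; while locked the long side of the slot lies along their x.
- plug (a joint): turn of the lock plug in rad: 0 = locked, 1.2 = fully unlocked (a stop at both ends), growing clockwise seen from above; stays where it is left (friction about 0.04 N m). Slot and key have about 0.15 rad of play, so turn the key that much farther, each way.
- bolt (a joint): travel of the steel bolt that the plug works, m. 0 (locked): its tip comes out of the lock head 8 mm over the cap's flange, 2 mm above it, and holds the cap down; 0.016 (plug fully turned): drawn back inside the head. It cannot close over a cap that is not seated.
- tube_mouth (a point): centre of the tube's open top rim, 146 mm above the table. Tube 44 mm inside, 52 mm outside.
- tube_floor (a point): centre of the tube's inner floor, 128 mm below the rim. Tins stack here and would be dispensed from the bottom.
- cap: loose grey cap of the tube, 80 g. Origin: centre of its underside, z up. From below: spigot 39 mm across and 10 mm high (its foot tapered) that goes into the tube, flange 64 mm across and 5 mm thick that lies on the rim, black round knob 22 mm across from 15 to 45 mm above the origin. Seated, its origin is 10 mm below the rim. It stands steadily on its spigot on a flat surface.
- key: key upright in its stand, 45 g. Origin: middle of the underside of its collar; z up. Below: flat steel blade 28 mm long, 14 mm wide (its x), 4 mm thick (its y), last 5 mm 11 x 2.5 mm. Above: collar 22 x 10 x 4 mm, then black bow 28 mm (x) by 10 mm (y, grip this) up to 40 mm. Fully home, the collar rests on the lock, origin at point keyhole. Either way round fits.
- key_stand: fixed dark wooden block 52 x 52 x 40 mm. Origin: centre of its underside. The slot in its top, 17 mm along its x and 7 mm along its y, 34 mm deep, holds the key by its blade, the key's collar resting on the top, 40 mm high.
- coaster: fixed round cork coaster, 90 mm across, 4 mm thick, empty: a place to set the cap down. Origin: centre of its underside.
- tin_a: round metal tin, 40 mm across, 36 mm high, 42 g or so, lid up. Origin: centre of its underside, z up. May be absent. The tins start standing apart on the table to the robot's left, in any arrangement.
- tin_b: round metal tin, 40 mm across, 30 mm high, 37 g or so, lid up. Origin: centre of its underside, z up. May be absent. The tins start standing apart on the table to the robot's left, in any arrangement.
- tin_c: round metal tin, 40 mm across, 24 mm high, 32 g or so, lid up. Origin: centre of its underside, z up. May be absent. The tins start standing apart on the table to the robot's left, in any arrangement.
- tin_d: round metal tin, 40 mm across, 18 mm high, 26 g or so, lid up. Origin: centre of its underside, z up. May be absent. The tins start standing apart on the table to the robot's left, in any arrangement.
- cream_jar: white jar with a black lid, round, 38 mm across, 42 mm high, standing among the tins; loose, not part of the job. Origin: centre of its underside.
- mug: blue mug 80 mm across, 90 mm high; loose, not part of the job. Origin: centre of its underside.
- glasses_case: black spectacle case 155 x 60 x 35 mm; loose, not part of the job. Origin: centre of its underside.
- alarm_clock: white alarm clock 45 x 100 x 75 mm; loose, not part of the job. Origin: centre of its underside.
- candle_jar: amber glass candle jar with wooden lid, 68 mm across, 85 mm high; loose, not part of the job. Origin: centre of its underside.
- phone: black phone 150 x 72 x 9 mm, lying flat; loose, not part of the job. Origin: centre of its underside.
- book: book 154 x 214 x 24 mm, lying flat; loose, not part of the job. Origin: centre of its underside.
Not all that is in view belongs to the job. What is shaped like the dispenser but pink is not meant.

How it is judged:
By the outcome, as a careful person would: the job done as asked, in the order asked, and still so for the second after the job is handed in, with the robot touching nothing.
Of tin_a, tin_b, tin_c, tin_d only 2 to 4 are there at a start; the rules pass over those that are not, and their reading is None.
At some moment in a run one of tin_a, tin_b, tin_c, tin_d may be knocked a few centimetres aside while the robot is not near it.
It also fails if it takes over 210 s, if anything falls off the work surface, if the arm or the gripper's body presses on something with over 40 N, if the wrist force passes 120 N, or if a joint passes its speed limit or range.

### The arm

A 6-joint arm with a two-finger parallel gripper is mounted at the origin on the work surface. World frame = base frame: x ahead of the robot, y to its left, z up, the work surface at z = 0. Lengths are in m, angles in rad, forces in N, time in s.
With the tool pointing down it reaches from about 0.25 to 0.8 m from the base axis. Payload 3.9 kg.
Tool frame: the origin (TCP) lies at the very end of the fingers, on their centre line; the grasp point (between the pads) lies r.tcp_to_grasp behind it (r.tcp_to_grasp is the distance from the TCP to the grasp point, in m); z points along the fingers, y is the direction in which the jaws open and shut (so a half turn about z gives the same grasp; the last joint's range is limited). The gripper opens to 85 mm and grips with 20 to 120 N. Pads are 22 mm wide; open, the fingers measure 114 mm over their backs; the gripper's body (76 mm by 85 mm) begins 54 mm behind the grasp point. The pads swing forward as they close: fully open they stand 13 mm farther back than shut.
Start: joints at [-1.316, 0.26, -0.138, 1.173, 0, 1.571], TCP at [0.132, -0.508, 0.231] pointing down, gripper open.
Joint ranges: [-2.78, 2.78], [-0.83, 1.72], [-1.28, 1.37], [-1.9, 2.12], [-1.57, 1.48], [-3.14, 3.14]. Speed limits (rad/s): [2.57, 2.57, 3.14, 3.14, 3.14, 3.14].

### API

Orientations are given as a unit quaternion [x, y, z, w].
In Python, from station import r gives the robot as it stands.
- The arm moves only by the shell command python3 -m jog 'ROWS' [FORCE]. ROWS is JSON, one flat list of numbers, 5 for each row, row after row: the gripper's target within -1 to 1 (shut at 1, half-way at 0, fully open at -1), then the shift along the world's x, y, z in m, then the turn about the world's z in degrees. A call has exactly 10 rows; each row is the pose to reach, as a shift and turn from the pose commanded when the call began; what a row does not reach only later rows make up. A row lasts 1/12 s, in which the tool goes at most 41.7 mm and 7.16 degrees, less where a joint would pass 70% of its speed; a pose out of reach is approached as far as the arm can. A call with a gripper value outside its range is refused whole. The fingers move at their own pace and stop on an object; FORCE is the grip in N (left out, the last holds). Time passes only in rows, so rows that repeat a pose let the fingers close, or fill a call up. It gives the time, the measured TCP pose, the force and the opening at its end, in the units of the state.
- r.observe(): the state, without advancing time (a new reading comes with each control period).
- r.snapshot(name): name is "scene" or "top" or "wrist"; returns (picture, depth): 384x512x3 uint8, red, green, blue; 384x512 float32, m along the optical axis (not along the pixel's ray), 0 where there is no reading.
- r.camera_model(name): a dict with "vfov" (degrees; the focal length in pixels is half the picture's height over the tangent of half this angle, whatever the lens; pixels are square), "cx", "cy" (the principal point, pixels), "position" and "orientation" of the camera in the world; the wrist camera has in their place "T_tool_cam" (4x4, takes a point from camera to tool coordinates, whose origin is the TCP and whose axes are the flange's). Camera axes: x right, y up, looking along -z (the intrinsics and any distortion apply to the point x, -y, -z); pixel columns grow to the right and rows downward; lengths in m; the calibration is good to about 2 mm. A picture is of the moment at which its call begins: read the wrist's pose just before it. camera_model takes no time and is no camera call.
- r.sign_off(): hands the job in, once; it reports no verdict.
The state is a dict: "time_s": time; "joint_positions": joint angles; "dq": joint speeds; "tau": joint torques, N m; "position": TCP position; "tcp_rot": TCP orientation; "contact_force": force on the tool from outside, world axes, zero at the start; "wrist_torque": the same for the moment, N m; "opening": finger opening in m.
Only numpy, scipy, OpenCV 4.12 (cv2) and the standard library are available. Lean on these libraries where they do the work, as an engineer would, in place of code of your own. Each camera call takes 0.05 s, during which the arm holds its last target. There are 200 camera calls.

## Working session

There is one attempt and no reset: what is moved stays moved. The work goes in short steps, Python scripts to look and compute and a shell command to move; the robot and the scene stay as the last step left them, time stands still between calls to the robot, and variables do not carry over. Pictures are saved under pics/ and viewed, about 12 in all and at most 16, crops included, and the job is handed in when it is done.

```bash
ls; mkdir -p pics
python3 - <<'E'
from station import r
import cv2
print(r.observe(), r.tcp_to_grasp)
for n in("scene","top","wrist"):
    p,d=r.snapshot(n); cv2.imwrite(f"pics/{n}0.png",p[:,:,::-1]); print(n,r.camera_model(n),d.min(),d.max())
    import numpy as np; np.savez(f"{n}0.npz",p=p,d=d)
E
```

```text
pics
{'time_s': 0.0, 'joint_positions': array([-1.31598322e+00,  2.60697835e-01, -1.39392205e-01,  1.17268389e+00,
        2.42904455e-05,  1.57078696e+00]), 'dq': array([-5.26978246e-04,  2.20221981e-04, -6.30121769e-06,  1.43921817e-03,
        9.77668875e-04,  1.43601864e-03]), 'tau': array([-6.05920086e-04, -4.05675495e+01,  2.53922260e+01,  1.86116580e-02,
       -2.54158465e-05,  2.60672465e-06]), 'position': array([ 0.13216865, -0.50738272,  0.2304489 ]), 'tcp_rot': array([ 9.91893679e-01,  1.27066718e-01, -1.13588112e-04, -9.82332724e-04]), 'contact_force': array([-1.35844227,  0.45016342,  0.0695627 ]), 'wrist_torque': array([-0.03439916,  0.0019099 , -0.03789449]), 'opening': 0.08529654168859682} 0.0187
scene {'vfov': 45.98790649963728, 'cx': 257.01504383409963, 'cy': 187.98278686897314, 'position': array([1.11505695, 0.34462915, 1.28177167]), 'orientation': array([0.1351048 , 0.22900769, 0.819239  , 0.50808428])} 0.0 3.1941566
top {'vfov': 48.10447220899677, 'cx': 255.15687289608817, 'cy': 191.18783848372797, 'position': array([0.32662531, 0.01804557, 1.34408175]), 'orientation': array([ 0.05105872, -0.05853258, -0.69885711,  0.71103142])} 0.0 2.3110054
wrist {'vfov': 61.7720168721225, 'cx': 255.80198103110493, 'cy': 193.18243749902462, 'T_tool_cam': array([[-2.71552090e-04,  9.48401260e-01,  3.17072509e-01,
         8.27563389e-02],
       [ 9.99999891e-01,  3.77552756e-04, -2.72869600e-04,
         4.19140890e-04],
       [-3.78501472e-04,  3.17072400e-01, -9.48401260e-01,
        -1.41417734e-01],
       [ 0.00000000e+00,  0.00000000e+00,  0.00000000e+00,
         1.00000000e+00]])} 0.0 1.4758725
```

View pics/top0.png

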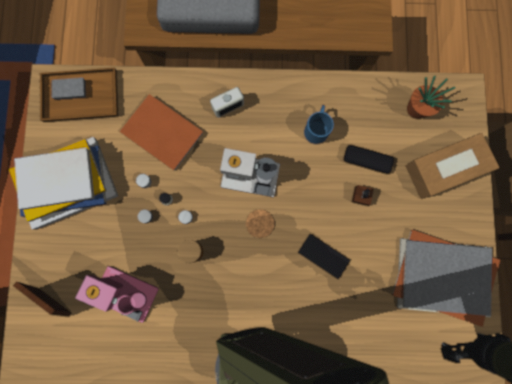

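View pics/scene0.png

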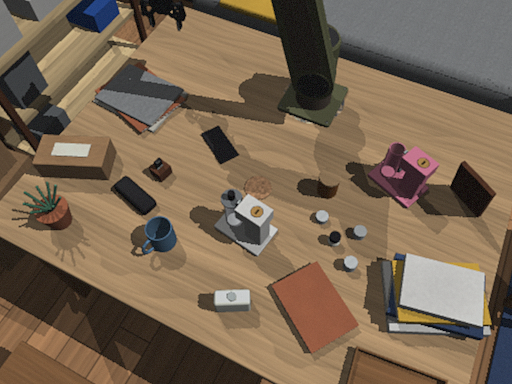

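The pictures show three tins at top px (143,181), (145,216), (185,216), with the cream jar at (165,198). The dispenser is at (250,172), key stand (365,195) and coaster (260,223).

```bash
cat > h.py <<'E'
import numpy as np, cv2
from scipy.spatial.transform import Rotation as R
from station import r
def cam(n,obs=None):
    m=r.camera_model(n); f=192/np.tan(np.radians(m["vfov"])/2)
    if n=="wrist":
        T=np.eye(4);T[:3,:3]=R.from_quat(obs["tcp_rot"]).as_matrix();T[:3,3]=obs["position"];T=T@m["T_tool_cam"]
    else:
        T=np.eye(4);T[:3,:3]=R.from_quat(m["orientation"]).as_matrix();T[:3,3]=m["position"]
    return f,m["cx"],m["cy"],T
def ray(c,u,v):
    f,cx,cy,T=c; u=np.asarray(u,float);v=np.asarray(v,float)
    d=np.stack([(u-cx)/f,-(v-cy)/f,-np.ones_like(u)],-1)
    return T[:3,3],d@T[:3,:3].T
def plane(c,u,v,z):
    o,d=ray(c,u,v); return o+d*((z-o[2])/d[...,2])[...,None]
def cloud(c,d):
    v,u=np.mgrid[:d.shape[0],:d.shape[1]]; o,k=ray(c,u,v); return o+k*d[...,None]
def px(c,P):
    f,cx,cy,T=c; q=(np.asarray(P)-T[:3,3])@T[:3,:3]; return np.stack([cx-f*q[...,0]/q[...,2],cy+f*q[...,1]/q[...,2]],-1)
def shot(n,name=None):
    o=r.observe(); p,d=r.snapshot(n); c=cam(n,o)
    if name: cv2.imwrite(f"pics/{name}.png",p[:,:,::-1])
    return p,d,c,cloud(c,d)
def circ(W,lo,hi,xy,rad):
    m=(W[...,2]>lo)&(W[...,2]<hi)&(np.hypot(W[...,0]-xy[0],W[...,1]-xy[1])<rad)
    return m
E
python3 - <<'E'
from h import *
Wd={}
for n in("top","scene"):
    z=np.load(n+"0.npz"); c=cam(n); W=cloud(c,z["d"]); Wd[n]=(z["p"],W,c)
p,W,c=Wd["top"]
print("table z",np.median(W[225:300,60:70,2]),W[110:120,300,2])
for nm,(u,v) in dict(t1=(143,181),t2=(145,216),t3=(185,216),jar=(165,198),stand=(365,195),coast=(260,223),knob=(270,172),plug=(235,161),candle=(192,251),phone=(324,256)).items():
    w=W[v-2:v+3,u-2:u+3].reshape(-1,3); print(nm,np.median(w,0).round(4),w[:,2].std().round(4))
for n in Wd:
    p,W,c=Wd[n]
    P=px(c,np.array([W0 for W0 in [Wd["top"][1][172,250]]]))[0].astype(int)
    x,y=np.clip(P-60,0,None); cv2.imwrite(f"pics/{n}_d.png",cv2.resize(p[y:y+110,x:x+130,::-1],None,fx=6,fy=5.4,interpolation=cv2.INTER_CUBIC)); print(n,x,y)
E
```

```text
table z -0.0008190497412767783 [-2.56057377e-03 -5.18726994e-05  3.14666604e-03 -1.29661937e-03
 -1.10819456e-03 -1.05557719e-04 -1.38076012e-03  8.03702833e-04
 -1.95459890e-03 -5.85935758e-03]
t1 [0.5564 0.3521 0.0339] 0.0033
t2 [0.4495 0.341  0.0292] 0.0019
t3 [0.4521 0.22   0.0234] 0.0023
jar [0.5045 0.2805 0.0419] 0.0024
stand [ 0.5197 -0.3239  0.0736] 0.012
coast [ 0.4365 -0.0112  0.0031] 0.0026
knob [ 0.5689 -0.0342  0.1513] 0.0068
plug [0.5978 0.0661 0.1658] 0.014
candle [0.3452 0.1864 0.0851] 0.0026
phone [ 0.3378 -0.2099  0.0081] 0.0025
top 190 111
scene 186 136
```

```bash
python3 -m jog '[-1,0.035,0.018,0,0,-1,0.07,0.036,0,0,-1,0.11,0.054,0,0,-1,0.145,0.072,0,0,-1,0.18,0.09,0,0,-1,0.215,0.108,0,0,-1,0.25,0.126,0,0,-1,0.285,0.144,0,0,-1,0.32,0.162,0,0,-1,0.355,0.18,0,0]'; python3 -m jog '[-1,0.035,0.017,0,0,-1,0.045,0.017,0,0,-1,0.045,0.017,0,0,-1,0.045,0.017,0,0,-1,0.045,0.017,0,0,-1,0.045,0.017,0,0,-1,0.045,0.017,0,0,-1,0.045,0.017,0,0,-1,0.045,0.017,0,0,-1,0.045,0.017,0,0]'
python3 - <<'E'
from h import *
p,d,c,W=shot("wrist","w1"); np.savez("w1.npz",p=p,d=d,W=W)
E
```

```text
time_s: 0.98
position: [0.4887, -0.3267, 0.231]
tcp_rot: [0.992, 0.127, -0.0, -0.0]
contact_force: [0.2, -0.2, 0.3]
opening: 0.0852
time_s: 1.82
position: [0.5319, -0.3114, 0.2315]
tcp_rot: [0.992, 0.127, 0.0, 0.0]
contact_force: [0.3, -0.0, -0.4]
opening: 0.0853
```

View pics/w1.png

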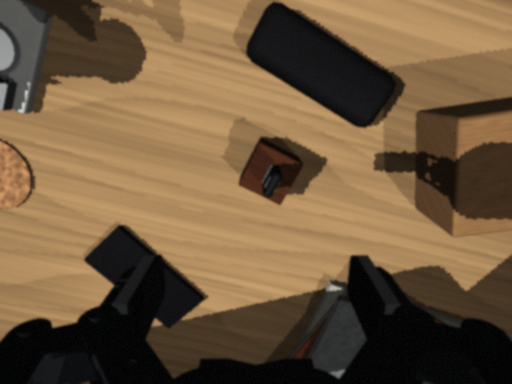

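View pics/top_d.png

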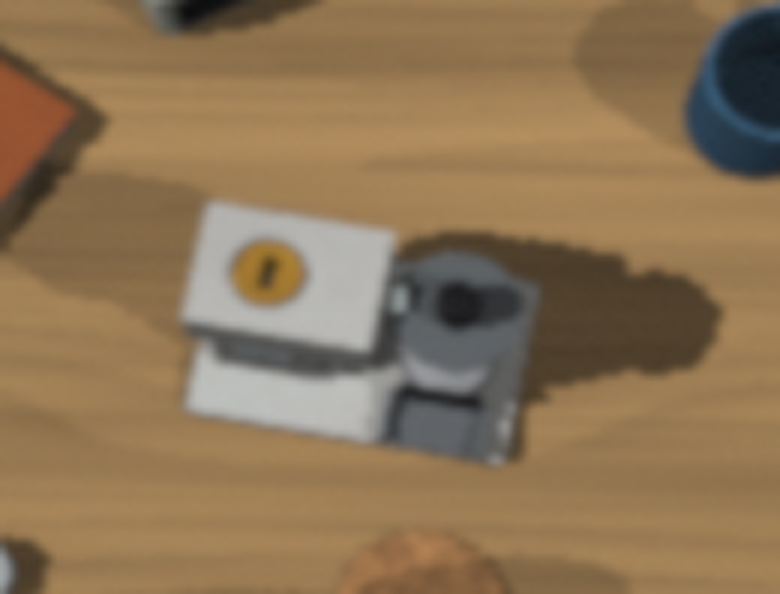

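Run:
```python
from h import *
z=np.load("top0.npz"); p=z["p"]; c=cam("top"); W=cloud(c,z["d"])
hsv=cv2.cvtColor(p,cv2.COLOR_RGB2HSV)
# brass
m=np.zeros(p.shape[:2],bool); m[140:180,215:255]=1
b=m&(hsv[...,1]>130)&(hsv[...,0]>12)&(hsv[...,0]<30)&(W[...,2]>.15); v,u=np.nonzero(b); print("plug",b.sum(),plane(c,u.mean(),v.mean(),.168))
h=m&(W[...,2]>.155); v,u=np.nonzero(h); P=plane(c,u,v,.168)[:,:2]
print("head rect(mm,deg)",cv2.minAreaRect((P*1000).astype(np.float32)))
n=np.zeros_like(m);n[150:195,245:290]=1
k=n&(W[...,2]>.168)&(p.max(2)<60); v,u=np.nonzero(k); print("knob",k.sum(),plane(c,u.mean(),v.mean(),.181))
fl=n&(W[...,2]>.14)&(W[...,2]<.162)&(p.max(2)>60); 
# tins
for nm,xy in dict(t1=(.556,.352),t2=(.4495,.341),t3=(.452,.22)).items():
    m=circ(W,.012,.06,xy,.03); v,u=np.nonzero(m); zt=np.median(W[m][:,2]); 
    m2=circ(W,zt-.008,.06,xy,.03); v,u=np.nonzero(m2);print(nm,m2.sum(),zt, np.median(W[m2][:,2]),plane(c,u.mean(),v.mean(),zt))
m=(np.hypot(W[...,0]-.4365,W[...,1]+.0112)<.06)&(hsv[...,1]>100); 
# wrist: key & stand
z=np.load("w1.npz"); p=z["p"];W=z["W"]; o=r.observe(); c=cam("wrist",o)
s=np.zeros(p.shape[:2],bool); s[120:215,225:315]=1
k=s&(W[...,2]>.055); v,u=np.nonzero(k); print("key px",k.sum(),u.mean(),v.mean(),W[k].mean(0),W[k].max(0))
t=s&(W[...,2]>.03); v,u=np.nonzero(t); P=plane(c,u,v,.04)[:,:2]
top=s&(W[...,2]>.068);v,u=np.nonzero(top);P8=plane(c,u,v,.08)[:,:2];print("bow",top.sum(),cv2.minAreaRect((P8*1000).astype(np.float32)))
red=t&(p[...,0].astype(int)>p[...,2]+25); v,u=np.nonzero(t); print("stand",cv2.minAreaRect((P*1000).astype(np.float32)))
cv2.imwrite("pics/key.png",cv2.resize(p[120:215,225:315,::-1],None,fx=6,fy=6,interpolation=cv2.INTER_CUBIC))
```

```text
plug 83 [0.59540507 0.06748299 0.168     ]
head rect(mm,deg) ((591.2830810546875, 55.90760803222656), (92.56594848632812, 68.1073989868164), 81.43999481201172)
knob 51 [ 0.57685614 -0.02238548  0.181     ]
t1 143 0.03408563840794643 0.0346235172693079 [0.55935021 0.35303156 0.03408564]
t2 143 0.028704811726955937 0.02885693371624276 [0.44892309 0.34281108 0.02870481]
t3 139 0.022703569605126095 0.022703569605126095 [0.4492021  0.21980194 0.02270357]
key px 413 270.93946731234865 180.88861985472155 [ 0.53711735 -0.32476403  0.09949261] [ 0.61206022 -0.290986    0.37297333]
bow 346 ((542.515869140625, -323.3694152832031), (86.56561279296875, 85.51136779785156), 12.810201644897461)
stand ((532.99951171875, -327.8099365234375), (98.3863525390625, 97.18810272216797), 12.810212135314941)
```

View pics/key.png

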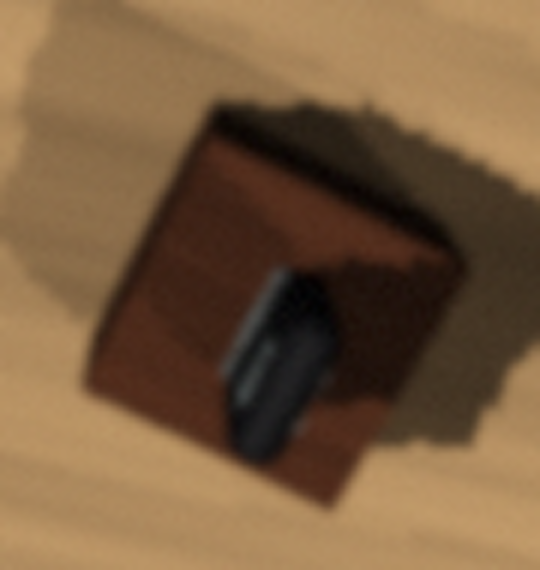

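Run:
```python
from h import *
c=cam("wrist",r.observe())
q=np.array([(215,130),(460,262),(332,508),(88,385)],float)/6+[225,120]
P=plane(c,q[:,0],q[:,1],.04); print(P.round(4),P.mean(0)); e=np.diff(np.vstack([P,P[:1]])[:,:2],axis=0); print(np.hypot(*e.T),np.degrees(np.arctan2(e[:,1],e[:,0])))
b=np.array([(283,380),(250,455),(318,325)])/6+[225,120]; print(plane(c,b[:,0],b[:,1],.08))
print(R.from_quat(r.observe()["tcp_rot"]).as_matrix().round(3), r.observe()["joint_positions"])
```

```text
[[ 0.5605 -0.3099  0.04  ]
 [ 0.5488 -0.3578  0.04  ]
 [ 0.4984 -0.3486  0.04  ]
 [ 0.5102 -0.2995  0.04  ]] [ 0.5294449 -0.3289257  0.04     ]
[0.0493264  0.05116097 0.05053902 0.05136289] [-103.71859784  169.68690735   76.57588153  -11.67999643]
[[ 0.53099289 -0.3281895   0.08      ]
 [ 0.5175279  -0.32641216  0.08      ]
 [ 0.54107549 -0.33110809  0.08      ]]
[[ 0.968  0.252  0.   ]
 [ 0.252 -0.968 -0.   ]
 [ 0.     0.    -1.   ]] [-5.29378200e-01  4.19270451e-01  1.00276214e-01  1.25159144e+00
  2.49522838e-05  2.35796076e+00]
```

```bash
python3 -m jog '[-1,0,-0.009,0,7,-1,-0.002,-0.0175,0,14,-1,-0.002,-0.0175,0,21,-1,-0.002,-0.0175,0,28,-1,-0.002,-0.0175,0,35,-1,-0.002,-0.0175,0,42,-1,-0.002,-0.0175,0,49,-1,-0.002,-0.0175,0,56,-1,-0.002,-0.0175,0,63,-1,-0.002,-0.0175,0,70]'; python3 -m jog '[-1,0,0,0,7,-1,0,0,0,14,-1,0,0,0,21,-1,0,0,-0.01,28,-1,0,0,-0.02,35,-1,0,0,-0.03,42,-1,0,0,-0.04,49,-1,0,0,-0.05,56,-1,0,0,-0.06,63,-1,0,0,-0.07,70]';python3 -m jog '[-1,0,0,-0.01,7,-1,0,0,-0.01,13.4,-1,0,0,-0.01,13.4,-1,0,0,-0.01,13.4,-1,0,0,-0.01,13.4,-1,0,0,-0.01,13.4,-1,0,0,-0.01,13.4,-1,0,0,-0.01,13.4,-1,0,0,-0.01,13.4,-1,0,0,-0.01,13.4]'
python3 - <<'E'
from h import *
p,d,c,W=shot("wrist","w2"); np.savez("w2.npz",p=p,d=d,W=W)
o=r.observe(); print(o["joint_positions"],o["position"],np.degrees(np.arctan2(*R.from_quat(o["tcp_rot"]).as_matrix()[[1,0],0])))
print(px(c,np.array([[.5295,-.3289,.04],[.5295,-.3289,.08],o["position"]])))
E
```

```text
time_s: 2.7
position: [0.5303, -0.3285, 0.2313]
tcp_rot: [0.738, 0.675, 0.0, 0.0]
contact_force: [0.1, 0.1, -0.2]
opening: 0.0855
time_s: 3.53
position: [0.5303, -0.3285, 0.1609]
tcp_rot: [0.217, 0.976, -0.0, 0.0]
contact_force: [0.3, -0.5, -0.2]
opening: 0.0854
time_s: 4.37
position: [0.5304, -0.3286, 0.1514]
tcp_rot: [0.105, 0.995, -0.0, 0.0]
contact_force: [0.4, -0.5, -0.4]
opening: 0.0854
[-5.54619276e-01  4.68458446e-01 -3.10903285e-02  1.07118365e+00
 -5.39962782e-07 -3.44963808e-01] [ 0.5303348  -0.32853146  0.15134227] 167.98762653721093
[[255.11853967 187.28507827]
 [255.00064151 204.31556202]
 [255.72672799 256.09996429]]
```

View pics/w2.png

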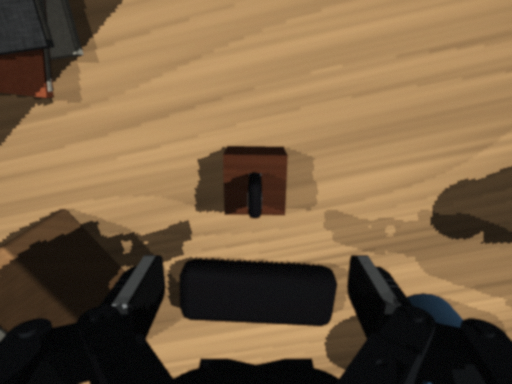

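The stand is at (255,184) with the key at (254.5,195), both aligned with the tool. Next is descending and gripping.

```bash
python3 -m jog '[-1,-0.002,0,-0.02,0,-1,-0.002,0,-0.045,0,-1,-0.002,0,-0.07,0,-1,-0.002,0,-0.09,0,-1,-0.002,0,-0.1,0,-1,-0.002,0,-0.1,0,-1,-0.002,0,-0.1,0,1,-0.002,0,-0.1,0,1,-0.002,0,-0.1,0,1,-0.002,0,-0.1,0]' 50; python3 -m jog '[1,0,0,0,0,1,0,0,0,0,1,0,0,0,0,1,0,0,0,0,1,0,0,0,0,1,0,0,0,0,1,0,0,0,0,1,0,0,0,0,1,0,0,0,0,1,0,0,0,0]'; python3 -m jog '[1,0,0,0.01,0,1,0,0,0.02,0,1,0,0,0.04,0,1,0,0,0.06,0,1,0,0,0.09,0,1,0,0,0.12,0,1,0,0,0.15,0,1,0,0,0.19,0,1,0,0,0.19,0,1,0,0,0.19,0]'
python3 - <<'E'
from h import *
p,d,c,W=shot("wrist","w3"); np.savez("w3.npz",p=p,d=d,W=W)
cv2.imwrite("pics/w3c.png",cv2.resize(p[140:340,140:380,::-1],None,fx=3,fy=3))
o=r.observe(); print(o["position"],px(c,o["position"]))
E
```

```text
time_s: 5.25
position: [0.5294, -0.3292, 0.0528]
tcp_rot: [0.105, 0.995, -0.001, 0.001]
contact_force: [-0.6, -0.9, -0.4]
opening: 0.0516
time_s: 6.08
position: [0.5285, -0.3286, 0.0517]
tcp_rot: [0.105, 0.995, -0.0, 0.0]
contact_force: [-1.4, 0.8, 5.7]
opening: 0.009
time_s: 6.92
position: [0.53, -0.3296, 0.2453]
tcp_rot: [0.105, 0.995, -0.002, 0.003]
contact_force: [0.1, 0.2, -0.8]
opening: 0.0092
[ 0.52883551 -0.32889994  0.24289889] [256.59798193 251.70561945]
```

View pics/w3c.png

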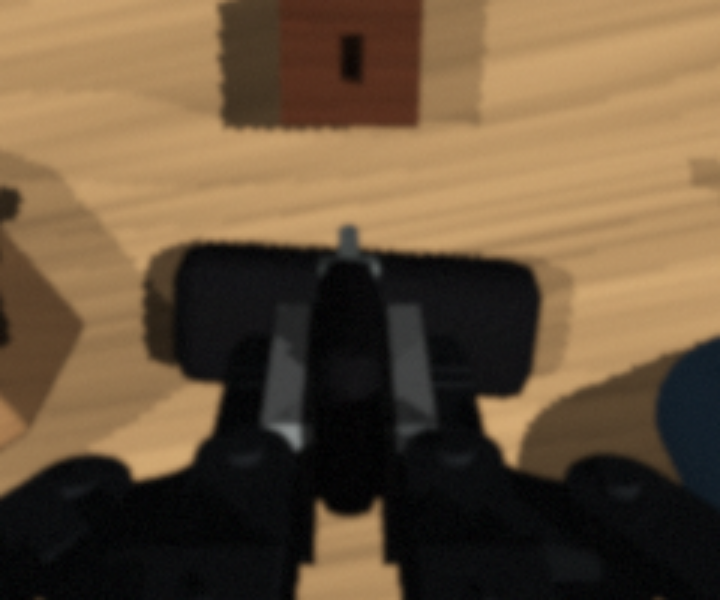

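Run:
```python
from h import *
z=np.load("w3.npz");p=z["p"];o=r.observe();c=cam("wrist",o)
s=p[145:175,243:272].astype(int).sum(2); g=cv2.resize(s.astype(np.float32),None,fx=8,fy=8,interpolation=cv2.INTER_CUBIC)
print(s.min(),np.median(s)); m=(g<0.5*(s.min()+np.median(s))).astype(np.uint8); n,l,st,ce=cv2.connectedComponentsWithStats(m)
for i in range(1,n):
  if st[i,4]>300:
    u,v=(ce[i]-3.5)/8+[243,145]; print(st[i],u,v,plane(c,u,v,.04))
u,v=256,140+228/3
P=plane(c,u,v,o["position"][2]-.0397); print("tip",P,(P-o["position"]))
q=plane(c,np.array([234,280.]),np.array([180.,180]),.04);print(q)
```

```text
22 155.0
[  85   54   56  123 6068] 256.75891974291363 158.78017880685564 [ 0.52506613 -0.32718908  0.04      ]
tip [ 0.52397043 -0.32772317  0.20319889] [-0.00486508  0.00117677 -0.0397    ]
[[ 0.54339654 -0.35704606  0.04      ]
 [ 0.5540722  -0.3068146   0.04      ]]
```

```bash
cat >> h.py <<'E'
def dark(p,c,u0,v0,w,h,z):
    s=p[v0:v0+h,u0:u0+w].astype(np.float32).sum(2); g=cv2.resize(s,None,fx=8,fy=8,interpolation=cv2.INTER_CUBIC)
    m=(g<0.5*(s.min()+np.median(s))).astype(np.uint8); n,l,st,ce=cv2.connectedComponentsWithStats(m)
    i=1+np.argmax(st[1:,4]); u,v=(ce[i]-3.5)/8+[u0,v0]; return u,v,st[i][2:]/8,plane(c,u,v,z)
E
python3 - <<'E'
from h import *
p,d,c,W=shot("wrist","w3"); o=r.observe(); print(o["position"])
print(dark(p,c,243,145,29,30,.04))
cr=p[200:240,230:282].astype(int).sum(2); 
for v in range(208,236,1): print(v,p[v,252:261].sum(1))
E
```

```text
[ 0.52804024 -0.32839625  0.24128798]
(np.float64(256.08985849056603), np.float64(161.01463387241688), array([  6.625,  14.875, 695.625]), array([ 0.52735599, -0.32842386,  0.04      ]))
208 [425 426 424 427 421 420 416 419 413]
209 [418 416 421 421 424 428 425 422 418]
210 [425 429 436 435 444 448 445 438 437]
211 [449 452 456 458 468 465 463 460 458]
212 [469 464 475 470 468 469 472 469 469]
213 [470 467 459 456 453 455 461 462 466]
214 [461 444 413 397 391 400 430 451 457]
215 [432 383 327 291 289 307 363 412 443]
216 [398 324 255 221 218 240 297 365 422]
217 [377 290 234 207 206 215 262 331 403]
218 [367 288 227 214 207 214 252 324 393]
219 [369 283 224 205 206 211 245 321 393]
220 [372 288 225 210 208 216 247 321 407]
221 [381 291 227 214 206 207 246 322 404]
222 [374 281 226 206 210 216 243 316 392]
223 [334 264 217 208 203 204 232 299 360]
224 [265 220 201 194 201 198 222 255 291]
225 [180 161 155 159 169 166 185 203 217]
226 [109  97  95  96 111 113 131 140 146]
227 [60 52 37 42 53 57 61 80 93]
228 [28 31 21 16 28 31 30 35 45]
229 [14 20 20  7 31 16 18 13 19]
230 [27 23 28 18 18 21 20 24 23]
231 [11 11 24 19 34 22 27 29 30]
232 [17 13 13 16 17 23 28 26 27]
233 [22 20 15 24 17 21 13 16 23]
234 [11 19 21 18  8 25 26 29 29]
235 [21 14 19 14 26 22 23 21 34]
```

```bash
python3 -m jog '[1,0.005,0.02,0.01,0,1,0.01,0.055,0.01,0,1,0.02,0.09,0.01,0,1,0.03,0.125,0.01,0,1,0.04,0.16,0.01,0,1,0.05,0.195,0.01,0,1,0.06,0.23,0.01,0,1,0.07,0.265,0.01,0,1,0.08,0.3,0.01,0,1,0.09,0.335,0.01,0]'; python3 -m jog '[1,0,0.03,0,0,1,0,0.05,0,0,1,0,0.06,0,0,1,0,0.06,0,0,1,0,0.06,0,0,1,0,0.06,0,0,1,0,0.06,0,0,1,0,0.06,0,0,1,0,0.06,0,0,1,0,0.06,0,0]'
python3 - <<'E'
from h import *
r.snapshot("top")
p,d,c,W=shot("wrist","w4"); np.savez("w4.npz",p=p,d=d,W=W);o=r.observe();print(o["position"],px(c,np.array([.5954,.0675,.168])))
hsv=cv2.cvtColor(p,cv2.COLOR_RGB2HSV)
b=(hsv[...,1]>130)&(hsv[...,2]>90)&(hsv[...,0]>12)&(hsv[...,0]<30)&(abs(W[...,2]-.168)<.01)&(d>0); v,u=np.nonzero(b); print(b.sum(),u.mean(),v.mean(),plane(c,u.mean(),v.mean(),.168),u.min(),u.max(),v.min(),v.max())
E
```

```text
time_s: 7.85
position: [0.6172, 0.0082, 0.2493]
tcp_rot: [0.105, 0.995, -0.0, -0.002]
contact_force: [0.5, -0.8, -0.1]
opening: 0.0086
time_s: 8.68
position: [0.6184, 0.0656, 0.2514]
tcp_rot: [0.105, 0.994, -0.0, 0.0]
contact_force: [0.5, 0.4, -0.7]
opening: 0.0092
[0.61835165 0.06601814 0.2514072 ] [251.31030547 169.84996042]
1479 249.64773495605138 169.17511832319136 [0.59465998 0.06643496 0.168     ] 227 272 147 191
```

View pics/w4.png

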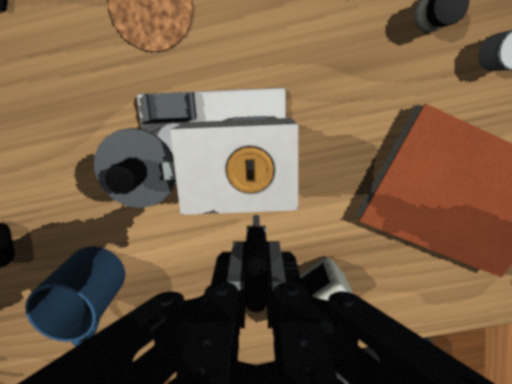

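Run:
```python
from h import *
z=np.load("w4.npz");p,d,W=z["p"],z["d"],z["W"];o=r.observe();c=cam("wrist",o)
u,v,s,P=dark(p,c,240,155,20,30,.168); print("slot",u,v,s,P)
g=cv2.resize(p[155:185,240:260].astype(np.float32).sum(2),None,fx=8,fy=8); 
m=((d>0)&(abs(W[...,2]-.168)<.008)&(np.hypot(W[...,0]-.59,W[...,1]-.057)<.09)).astype(np.uint8)
m=cv2.morphologyEx(m,cv2.MORPH_OPEN,np.ones((5,5)))
v,u=np.nonzero(m);PP=plane(c,u,v,.168)[:,:2]; rc=cv2.minAreaRect((PP*1000).astype(np.float32)); print("head",rc)
(cx,cy),(a,b),t=rc
f=((d>0)&(abs(W[...,2]-.151)<.007)&(np.hypot(W[...,0]-.577,W[...,1]+.022)<.05)).astype(np.uint8); v,u=np.nonzero(f); PP=plane(c,u,v,.151)[:,:2]
print("flange",cv2.minEnclosingCircle((PP*1000).astype(np.float32)),len(u))
k=(d>0)&(W[...,2]>.172)&(np.hypot(W[...,0]-.577,W[...,1]+.022)<.04); v,u=np.nonzero(k);print("knob",k.sum(),plane(c,u.mean(),v.mean(),.181),np.median(W[k][:,2]))
co=(np.hypot(W[...,0]-.4365,W[...,1]+.0112)<.1)&(cv2.cvtColor(p,cv2.COLOR_RGB2HSV)[...,1]>0)
# bow/blade tip
for vv in range(210,222): print(vv,p[vv,250:263].sum(1))
```

```text
slot 249.73083399366087 169.97162242472265 [   8.875   20.75  1262.   ] [0.59520739 0.06654471 0.168     ]
head ((590.664794921875, 38.65584945678711), (124.65093231201172, 64.48401641845703), 80.28807067871094)
flange ((575.7941284179688, -12.87757396697998), 41.80897903442383) 3978
knob 907 [ 0.5912499  -0.03062642  0.181     ] 0.1796452069687142
210 [577 580 573 580 574 572 569 566 566 566 560 559 556]
211 [543 537 537 537 536 531 529 514 519 515 511 518 506]
212 [473 470 469 463 463 460 455 442 446 448 446 447 441]
213 [418 421 412 403 398 395 392 390 400 403 407 408 401]
214 [403 399 394 377 350 323 325 338 362 384 394 398 397]
215 [403 396 370 327 278 244 234 262 304 348 378 390 400]
216 [393 383 337 278 221 188 189 207 250 321 371 395 399]
217 [396 375 321 248 199 180 179 190 230 302 371 399 406]
218 [395 372 328 249 195 180 179 180 223 306 374 411 422]
219 [403 380 326 244 190 177 175 184 213 293 375 414 425]
220 [415 392 336 256 195 179 178 180 219 290 368 412 423]
221 [417 400 336 251 195 189 179 180 212 289 369 409 427]
```

```bash
python3 -m jog '[1,-0.012,0,0,1,1,-0.022,0.0005,-0.01,2.3,1,-0.022,0.0005,-0.02,2.3,1,-0.022,0.0005,-0.03,2.3,1,-0.022,0.0005,-0.035,2.3,1,-0.022,0.0005,-0.035,2.3,1,-0.022,0.0005,-0.035,2.3,1,-0.022,0.0005,-0.035,2.3,1,-0.022,0.0005,-0.035,2.3,1,-0.022,0.0005,-0.035,2.3]'; python3 -m jog '[1,0,0,-0.002,0,1,0,0,-0.004,0,1,0,0,-0.006,0,1,0,0,-0.008,0,1,0,0,-0.01,0,1,0,0,-0.012,0,1,0,0,-0.014,0,1,0,0,-0.015,0,1,0,0,-0.015,0,1,0,0,-0.015,0]'
```

```text
time_s: 9.62
position: [0.5969, 0.067, 0.2168]
tcp_rot: [0.085, 0.996, 0.0, 0.001]
contact_force: [-0.1, -0.2, 0.3]
opening: 0.0095
time_s: 10.45
position: [0.5963, 0.0669, 0.2012]
tcp_rot: [0.085, 0.996, -0.0, -0.0]
contact_force: [0.6, -0.4, -0.5]
opening: 0.0089
```

```bash
python3 -m jog '[1,0,0,-0.003,0,1,0,0,-0.006,0,1,0,0,-0.009,0,1,0,0,-0.012,0,1,0,0,-0.015,0,1,0,0,-0.018,0,1,0,0,-0.02,0,1,0,0,-0.022,0,1,0,0,-0.022,0,1,0,0,-0.022,0]'
```

```text
time_s: 11.28
position: [0.5962, 0.0669, 0.1797]
tcp_rot: [0.085, 0.996, 0.0, 0.0]
contact_force: [-0.9, -0.4, 2.9]
opening: 0.0091
```

```bash
python3 -m jog '[1,0,0,-0.001,0,1,0,0,-0.0015,0,1,0,0,-0.002,-5,1,0,0,-0.002,-11,1,0,0,-0.002,-17,1,0,0,-0.002,-23,1,0,0,-0.002,-29,1,0,0,-0.002,-35,1,0,0,-0.002,-41,1,0,0,-0.002,-41,]' ; python3 -m jog '[1,0,0,-0.001,0,1,0,0,-0.0015,0,1,0,0,-0.002,-5,1,0,0,-0.002,-11,1,0,0,-0.002,-17,1,0,0,-0.002,-23,1,0,0,-0.002,-29,1,0,0,-0.002,-35,1,0,0,-0.002,-41,1,0,0,-0.002,-41]'; python3 -c "
from station import r;print(r.observe()['wrist_torque'])"
```

```text
time_s: 12.12
position: [0.5964, 0.0658, 0.1796]
tcp_rot: [0.43, 0.903, -0.001, 0.001]
contact_force: [-3.3, -2.9, 13.0]
opening: 0.0092
[-0.7622995  0.9890954  0.0065832]invalid input: not JSON, or not a number
```

```bash
python3 -m jog '[1,0,0,0,-6,1,0,0,0,-12,1,0,0,0,-18,1,0,0,0,-24,1,0,0,0,-28,1,0,0,0,-32,1,0,0,0,-35,1,0,0,0,-37,1,0,0,0,-37,1,0,0,0,-37]'; python3 -c "
from station import r;print(r.observe()['wrist_torque'])"
```

```text
time_s: 12.95
position: [0.5951, 0.0653, 0.1796]
tcp_rot: [0.693, 0.721, -0.001, 0.001]
contact_force: [-7.0, -4.2, 15.2]
opening: 0.0092
[-1.07273456  1.62459863  0.07237478]
```

```bash
python3 -m jog '[1,-0.0005,-0.0003,0.001,0,1,-0.001,-0.0006,0.001,-1,1,-0.001,-0.0006,0.001,-2,1,-0.001,-0.0006,0.001,-3,1,-0.001,-0.0006,0.001,-4,1,-0.001,-0.0006,0.001,-4,1,-0.001,-0.0006,0.001,-4,1,-0.001,-0.0006,0.001,-4,1,-0.001,-0.0006,0.001,-4,1,-0.001,-0.0006,0.001,-4]'
python3 - <<'E'
from h import *
o=r.observe();print(o['wrist_torque']); print(np.degrees(np.arctan2(*R.from_quat(o["tcp_rot"]).as_matrix()[[1,0],0])))
p,d,c,W=shot("scene"); P=px(c,np.array([.585,.02,.16]))[0:2].astype(int); x,y=P[0]-50,P[1]-45
cv2.imwrite("pics/s1.png",cv2.resize(p[y:y+90,x:x+100,::-1],None,fx=6,fy=6,interpolation=cv2.INTER_CUBIC))
E
```

```text
time_s: 13.78
position: [0.5947, 0.0653, 0.1797]
tcp_rot: [0.717, 0.697, -0.001, 0.001]
contact_force: [-3.8, -4.0, 8.3]
opening: 0.0089
[-0.75077357  0.93383109  0.34402843]
88.31807070316599
```

```bash
python3 -m jog '[1,0,0,0,2,1,0,0,0,4,1,0,0,0,4,-0.5,0,0,0,4,-1,0,0,0,4,-1,0,0,0,4,-1,0,0,0,4,-1,0,0,0,4,-1,0,0,0,4,-1,0,0,0,4]'; python3 -m jog '[-1,0,0,0.01,0,-1,0,0,0.03,0,-1,0,0,0.05,0,-1,0,0,0.08,0,-1,-0.005,-0.02,0.09,-6,-1,-0.010,-0.055,0.09,-12,-1,-0.0145,-0.0875,0.09,-12,-1,-0.0145,-0.0875,0.09,-12,-1,-0.0145,-0.0875,0.09,-12,-1,-0.0145,-0.0875,0.09,-12]';python3 -m jog '[-1,0,0,0,0,-1,0,0,0,0,-1,0,0,0,0,-1,0,0,0,0,-1,0,0,0,0,-1,0,0,0,0,-1,0,0,0,0,-1,0,0,0,0,-1,0,0,0,0,-1,0,0,0,0]'
python3 - <<'E'
from h import *
p,d,c,W=shot("wrist","w5"); np.savez("w5.npz",p=p,d=d,W=W); o=r.observe();print(o["position"],np.degrees(np.arctan2(*R.from_quat(o["tcp_rot"]).as_matrix()[[1,0],0])))
print(px(c,np.array([[.58,-.0222,.181],[.58,-.0222,.151],[.5952,.0665,.168]])))
E
```

```text
time_s: 14.67
position: [0.5953, 0.0664, 0.1781]
tcp_rot: [0.693, 0.721, -0.0, -0.0]
contact_force: [0.3, -0.4, 0.3]
opening: 0.0857
time_s: 15.5
position: [0.581, -0.0211, 0.2689]
tcp_rot: [0.764, 0.645, 0.0, 0.0]
contact_force: [0.3, -0.0, -0.3]
opening: 0.0854
time_s: 16.33
position: [0.5808, -0.0212, 0.2683]
tcp_rot: [0.764, 0.645, 0.0, -0.0]
contact_force: [-0.2, 0.0, -0.8]
opening: 0.0854
[ 0.58081396 -0.02118728  0.2683067 ] 80.29381735091995
[[253.29854853 201.03144982]
 [253.53151693 188.94540865]
 [253.11000343  75.06916935]]
```

View pics/w5.png

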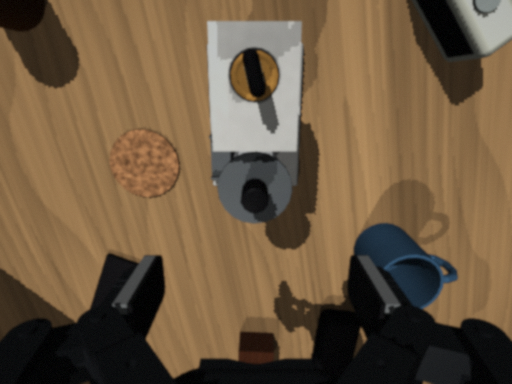

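```bash
python3 - <<'E'
from h import *
z=np.load("w5.npz");p=z["p"];c=cam("wrist",r.observe())
hsv=cv2.cvtColor(p,cv2.COLOR_RGB2HSV);m=np.zeros(p.shape[:2],np.uint8)
m[120:205,100:190]=((hsv[...,1]>128)|(hsv[...,0]<12))[120:205,100:190]
b=cv2.medianBlur(p[...,2],1); 
P=plane(c,np.array([144.]),np.array([162.5]),.004); print("coaster",P)
k=(p.max(2)<25); k[:,:235]=0;k[:,275:]=0;k[:170]=0;k[225:]=0; v,u=np.nonzero(k); print("knob",u.min(),u.max(),v.min(),v.max(),u.mean())
E
python3 -m jog '[-1,0,-0.001,-0.02,0,-1,0,-0.001,-0.05,0,-1,0,-0.001,-0.08,0,-1,0,-0.001,-0.1,0,-1,0,-0.001,-0.108,0,-1,0,-0.001,-0.108,0,1,0,-0.001,-0.108,0,1,0,-0.001,-0.108,0,1,0,-0.001,-0.108,0,1,0,-0.001,-0.108,0]' 50; python3 -m jog '[1,0,0,0,0,1,0,0,0,0,1,0,0,0,0,1,0,0,0,0,1,0,0,0.003,0,1,0,0,0.006,0,1,0,0,0.01,0,1,0,0,0.015,0,1,0,0,0.02,0,1,0,0,0.02,0]'
```

```text
coaster [[ 0.43780743 -0.00925835  0.004     ]]
knob 242 268 179 212 255.11209439528022
time_s: 17.22
position: [0.582, -0.0222, 0.1619]
tcp_rot: [0.764, 0.645, 0.001, 0.001]
contact_force: [-0.1, -0.6, -0.4]
opening: 0.0388
time_s: 18.05
position: [0.5816, -0.0222, 0.1816]
tcp_rot: [0.764, 0.645, 0.001, 0.001]
contact_force: [0.4, 0.3, -0.3]
opening: 0.02
```

```bash
python3 -m jog '[1,0,0,0.02,0,1,0,0,0.05,0,1,-0.02,0,0.05,0,1,-0.055,0.005,0.05,0,1,-0.09,0.01,0.03,0,1,-0.125,0.013,0,0,1,-0.143,0.013,-0.03,0,1,-0.143,0.013,-0.06,0,1,-0.143,0.013,-0.09,0,1,-0.143,0.013,-0.12,0]'; python3 -m jog '[1,0,0,-0.01,0,1,0,0,-0.018,0,1,0,0,-0.024,0,1,0,0,-0.028,0,1,0,0,-0.03,0,1,0,0,-0.031,0,1,0,0,-0.031,0,1,0,0,-0.031,0,1,0,0,-0.031,0,1,0,0,-0.031,0]'
```

```text
time_s: 18.88
position: [0.4376, -0.0091, 0.0597]
tcp_rot: [0.764, 0.645, 0.001, 0.001]
contact_force: [0.9, 0.7, -1.4]
opening: 0.0199
time_s: 19.72
position: [0.4382, -0.0091, 0.0297]
tcp_rot: [0.764, 0.645, 0.0, 0.0]
contact_force: [-0.3, -0.1, -2.1]
opening: 0.0201
```

```bash
python3 -m jog '[1,0,0,-0.001,0,1,0,0,-0.0015,0,1,0,0,-0.0015,0,1,0,0,-0.0015,0,-1,0,0,-0.0015,0,-1,0,0,-0.0015,0,-1,0,0,-0.0015,0,-1,0,0,-0.0015,0,-1,0,0,-0.0015,0,-1,0,0,-0.0015,0]'; python3 -m jog '[-1,0,0,0.02,0,-1,0,0,0.055,0,-1,0,0,0.09,0,-1,0.01,0.02,0.13,0,-1,0.02,0.06,0.16,0,-1,0.03,0.1,0.19,0,-1,0.04,0.14,0.22,0,-1,0.05,0.175,0.25,0,-1,0.06,0.21,0.27,0,-1,0.06,0.25,0.27,0]';python3 -m jog '[-1,0,0.04,0,0,-1,0,0.05,0,0,-1,0,0.05,0,0,-1,0,0.05,0,0,-1,0,0.05,0,0,-1,0,0.05,0,0,-1,0,0.05,0,0,-1,0,0.05,0,0,-1,0,0.05,0,0,-1,0,0.05,0,0]'
cat > tins.py <<'E'
from h import *
import sys
p,d,c,W=shot("wrist",sys.argv[1]); print(r.observe()["position"])
m=((d>0)&(W[...,2]>.012)&(W[...,2]<.06)&(W[...,1]>.15)&(W[...,1]<.45)&(W[...,0]>.3)&(W[...,0]<.68)).astype(np.uint8)
n,l,st,ce=cv2.connectedComponentsWithStats(m)
for i in range(1,n):
    if 150<st[i,4]<5000:
        q=W[l==i]; zt=np.percentile(q[:,2],70); t=(l==i)&(W[...,2]>zt-.006); v,u=np.nonzero(t)
        P=plane(c,u,v,zt)[:,:2]; (x,y),rad=cv2.minEnclosingCircle((P*1000).astype(np.float32))
        print(ce[i].round(),"z",zt.round(4),"centroid",P.mean(0).round(4),"circ",round(x,1),round(y,1),round(rad,1),"col",np.median(p[t],0))
E
python3 tins.py w6
```

```text
time_s: 20.55
position: [0.4377, -0.0091, 0.0276]
tcp_rot: [0.764, 0.645, -0.0, -0.0]
contact_force: [0.2, -0.4, -0.1]
opening: 0.0853
time_s: 21.38
position: [0.496, 0.2124, 0.2923]
tcp_rot: [0.765, 0.644, 0.002, 0.001]
contact_force: [0.8, -0.3, 0.0]
opening: 0.0852
time_s: 22.22
position: [0.4943, 0.2604, 0.2893]
tcp_rot: [0.765, 0.644, 0.0, 0.0]
contact_force: [-0.7, 1.2, 0.1]
opening: 0.0855
[0.49433759 0.26059818 0.28925389]
[297.  66.] z 0.0353 centroid [0.5603 0.3538] circ 560.2 353.6 20.2 col [172. 176. 175.]
[207.  92.] z 0.0292 centroid [0.4507 0.3436] circ 450.7 343.3 20.2 col [179. 184. 182.]
[261. 135.] z 0.0412 centroid [0.5063 0.2832] circ 506.1 283.1 17.5 col [17. 16. 17.]
[228. 187.] z 0.0232 centroid [0.4512 0.221 ] circ 451.3 220.9 20.7 col [174. 178. 176.]
[164. 207.] z 0.047 centroid [0.3641 0.2115] circ 348.5 197.1 32.5 col [33.5 17.   6. ]
```

View pics/w6.png

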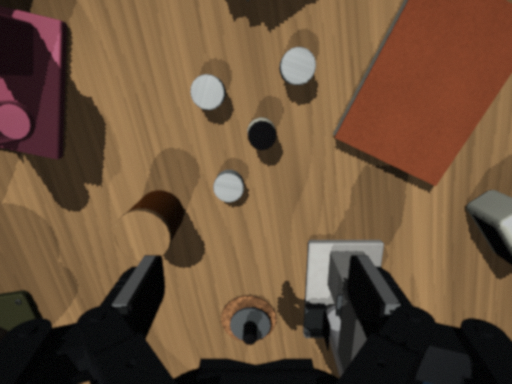

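```bash
python3 -m jog '[-0.4,0.02,0.03,0,7,-0.4,0.04,0.06,-0.02,14,-0.4,0.066,0.093,-0.04,21,-0.4,0.066,0.093,-0.06,28,-0.4,0.066,0.093,-0.08,35,-0.4,0.066,0.093,-0.1,42,-0.4,0.066,0.093,-0.12,49,-0.4,0.066,0.093,-0.14,56,-0.4,0.066,0.093,-0.16,63,-0.4,0.066,0.093,-0.18,70]';python3 -m jog '[-0.4,0,0,-0.01,7,-0.4,0,0,-0.03,14,-0.4,0,0,-0.03,20,-0.4,0,0,-0.03,20,-0.4,0,0,-0.03,20,-0.4,0,0,-0.03,20,-0.4,0,0,-0.03,20,-0.4,0,0,-0.03,20,-0.4,0,0,-0.03,20,-0.4,0,0,-0.03,20]'
```

```text
time_s: 23.1
position: [0.5603, 0.3539, 0.1082]
tcp_rot: [0.253, 0.967, 0.0, 0.0]
contact_force: [-0.2, -0.5, 0.6]
opening: 0.0598
time_s: 23.93
position: [0.5605, 0.3541, 0.0796]
tcp_rot: [0.085, 0.996, 0.0, 0.0]
contact_force: [-1.0, -0.2, 1.0]
opening: 0.0598
```

```bash
python3 -m jog '[-0.4,0,0,-0.03,0,-0.4,0,0,-0.05,0,-0.4,0,0,-0.0615,0,-0.4,0,0,-0.0615,0,1,0,0,-0.0615,0,1,0,0,-0.0615,0,1,0,0,-0.0615,0,1,0,0,-0.0615,0,1,0,0,-0.0615,0,1,0,0,-0.0615,0]' 20;python3 -m jog '[1,0,0,0,0,-0.4,0,0,0,0,-0.4,0,0,0,0,-0.4,0,0,0,-6,-0.4,0,0,0,-13,-0.4,0,0,0,-20,-0.4,0,0,0,-27,-0.4,0,0,0,-34,-0.4,0,0,0,-41,-0.4,0,0,0,-48]';python3 -m jog '[-0.4,0,0,0,-7,-0.4,0,0,0,-14,-0.4,0,0,0,-21,-0.4,0,0,0,-28,-0.4,0,0,0,-35,-0.4,0,0,0,-42,-0.4,0,0,0,-42,1,0,0,0,-42,1,0,0,0,-42,1,0,0,0,-42]' 40;python3 -m jog '[1,0,0,0,0,1,0,0,0,0,1,0,0,0,0,1,0,0,0,0,1,0,0,0.01,0,1,0,0,0.03,0,1,0,0,0.06,0,1,0,0,0.1,0,1,0,0,0.14,0,1,0,0,0.18,0]'
```

```text
time_s: 24.77
position: [0.5609, 0.3544, 0.0187]
tcp_rot: [0.085, 0.996, 0.001, 0.001]
contact_force: [0.6, -0.4, 2.6]
opening: 0.039
time_s: 25.6
position: [0.56, 0.3538, 0.0173]
tcp_rot: [0.485, 0.874, -0.0, -0.0]
contact_force: [0.1, 0.2, -0.8]
opening: 0.0599
time_s: 26.43
position: [0.5604, 0.354, 0.0178]
tcp_rot: [0.764, 0.645, 0.0, 0.0]
contact_force: [0.5, -0.7, -0.0]
opening: 0.0383
time_s: 27.27
position: [0.5596, 0.3535, 0.1997]
tcp_rot: [0.764, 0.645, -0.0, -0.0]
contact_force: [0.8, 0.6, 0.1]
opening: 0.0382
```

```bash
python3 -m jog '[1,0,-0.02,0.05,0,1,0,-0.05,0.07,0,1,0.003,-0.085,0.07,0,1,0.006,-0.12,0.07,0,1,0.009,-0.155,0.07,0,1,0.012,-0.19,0.07,0,1,0.015,-0.225,0.07,0,1,0.018,-0.26,0.07,0,1,0.02,-0.295,0.07,0,1,0.02,-0.33,0.07,0]';python3 -m jog '[1,0,-0.03,0,0,1,0,-0.06,0,0,1,0,-0.085,0,0,1,0,-0.085,0,0,1,0,-0.085,0,0,1,0,-0.085,0,0,1,0,-0.085,0,0,1,0,-0.085,0,0,1,0,-0.085,0,0,1,0,-0.085,0,0]'
python3 - <<'E'
from h import *
p,d,c,W=shot("wrist","w7"); np.savez("w7.npz",p=p,d=d,W=W); o=r.observe();print(o["position"])
print(px(c,np.array([[.58,-.0222,.146],[.58,-.0222,.018],[.5952,.0665,.168]])))
cv2.imwrite("pics/w7c.png",cv2.resize(p[40:290,130:380,::-1],None,fx=2.4,fy=2.4))
E
```

```text
time_s: 28.1
position: [0.58, 0.0223, 0.2682]
tcp_rot: [0.764, 0.645, 0.0, 0.0]
contact_force: [0.7, 1.2, -0.4]
opening: 0.039
time_s: 28.93
position: [0.5803, -0.0602, 0.2677]
tcp_rot: [0.764, 0.645, -0.0, -0.0]
contact_force: [0.0, 0.3, -1.3]
opening: 0.0386
[ 0.5803029  -0.06034356  0.26764856]
[[246.1334303  142.61697639]
 [249.10322098 124.64370068]
 [244.12299863  13.48109167]]
```

View pics/w7c.png

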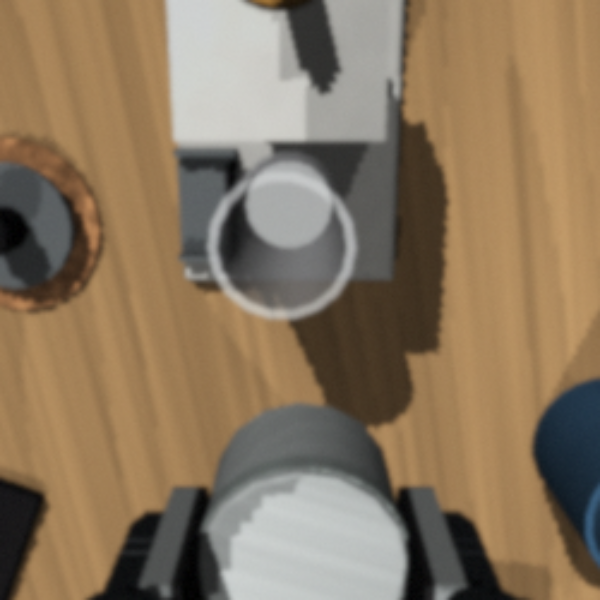

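Run:
```python
from h import *
c=cam("wrist",r.observe()); print(plane(c,np.array(247.7),np.array(141.9),.146), px(c,r.observe()["position"]))
```

```text
[ 0.5813829  -0.02200301  0.146     ] [253.41056845 258.54049907]
```

Run:
```python
from h import *
print(r.observe()["position"],r.observe()["position"])
A=[];L=[]
for i in range(6):
    o=r.observe(); c=cam("wrist",o); A.append(np.r_[o["position"],R.from_quat(o["tcp_rot"]).as_rotvec()]); p,d=r.snapshot("wrist")
    L.append(plane(c,np.array(247.7),np.array(141.9),.146)[:2])
print(np.round(A,4)); print(np.round(L,4),np.mean(L,0))
```

```text
[ 0.5803029  -0.06034356  0.26764856] [ 0.5803029  -0.06034356  0.26764856]
[[ 5.8030e-01 -6.0300e-02  2.6760e-01 -2.4001e+00 -2.0269e+00  0.0000e+00]
 [ 5.8030e-01 -6.0500e-02  2.6760e-01 -2.4004e+00 -2.0266e+00  2.0000e-04]
 [ 5.8030e-01 -6.0600e-02  2.6770e-01 -2.4007e+00 -2.0264e+00  1.0000e-04]
 [ 5.8030e-01 -6.0700e-02  2.6760e-01 -2.4008e+00 -2.0262e+00  0.0000e+00]
 [ 5.8030e-01 -6.0800e-02  2.6760e-01 -2.4010e+00 -2.0260e+00  1.0000e-04]
 [ 5.8030e-01 -6.0900e-02  2.6760e-01 -2.4011e+00 -2.0258e+00  1.0000e-04]]
[[ 0.5814 -0.022 ]
 [ 0.5813 -0.0222]
 [ 0.5814 -0.0223]
 [ 0.5814 -0.0224]
 [ 0.5814 -0.0225]
 [ 0.5814 -0.0226]] [ 0.58138504 -0.02232696]
```

Run:
```python
from h import *
for i in range(2): print(r.camera_model("wrist")["T_tool_cam"])
o=r.observe(); c=cam("wrist",o); print(c[0],c[1],px(c,o["position"]), R.from_quat(o["tcp_rot"]).as_matrix())
```

```text
[[-2.72510830e-04  9.48155418e-01  3.17806904e-01  8.17773214e-02]
 [ 9.99999627e-01  5.18987626e-04 -6.90891854e-04  1.09883300e-03]
 [-8.20010706e-04  3.17806598e-01 -9.48155206e-01 -1.41417142e-01]
 [ 0.00000000e+00  0.00000000e+00  0.00000000e+00  1.00000000e+00]]
[[-2.72510830e-04  9.48155418e-01  3.17806904e-01  8.17773214e-02]
 [ 9.99999627e-01  5.18987626e-04 -6.90891854e-04  1.09883300e-03]
 [-8.20010706e-04  3.17806598e-01 -9.48155206e-01 -1.41417142e-01]
 [ 0.00000000e+00  0.00000000e+00  0.00000000e+00  1.00000000e+00]]
320.9864801398496 255.80198103110493 [253.41071322 258.54291601] [[ 1.68437085e-01  9.85712406e-01 -3.93696423e-05]
 [ 9.85712406e-01 -1.68437084e-01  3.85420773e-05]
 [ 3.13600960e-05 -4.52990600e-05 -9.99999998e-01]]
```

```bash
python3 -m jog '[1,0,0.02,0,0,1,-0.0005,0.039,-0.02,0,1,-0.0005,0.039,-0.05,0,1,-0.0005,0.039,-0.08,0,1,-0.0005,0.039,-0.095,0,1,-0.0005,0.039,-0.1,0,1,-0.0005,0.039,-0.1,0,1,-0.0005,0.039,-0.1,0,1,-0.0005,0.039,-0.1,0,1,-0.0005,0.039,-0.1,0]'; python3 -m jog '[1,0,0,-0.001,0,1,0,0,-0.002,0,1,0,0,-0.003,0,1,0,0,-0.004,0,1,0,0,-0.005,0,1,0,0,-0.006,0,1,0,0,-0.006,0,1,0,0,-0.006,0,1,0,0,-0.006,0,1,0,0,-0.006,0]'
```

```text
time_s: 30.12
position: [0.581, -0.0222, 0.1694]
tcp_rot: [0.764, 0.645, 0.001, 0.001]
contact_force: [0.1, 0.0, -1.0]
opening: 0.0385
time_s: 30.95
position: [0.5798, -0.022, 0.1617]
tcp_rot: [0.764, 0.645, 0.0, 0.0]
contact_force: [0.1, 0.2, -0.2]
opening: 0.0385
```

```bash
python3 -m jog '[1,0,0,-0.002,0,1,0,0,-0.004,0,1,0,0,-0.006,0,1,0,0,-0.008,0,1,0,0,-0.01,0,1,0,0,-0.012,0,1,0,0,-0.012,0,1,0,0,-0.012,0,1,0,0,-0.012,0,1,0,0,-0.012,0]'; python3 -m jog '[-0.2,0,0,0,0,-0.2,0,0,0,0,-0.2,0,0,0,0,-0.2,0,0,0,0,-0.2,0,0,0,0,-0.4,0,0,0.01,0,-0.4,0,0,0.02,0,-0.4,0,0,0.04,0,-0.4,0,0,0.07,0,-0.4,0,0,0.1,0]'; python3 -m jog '[-0.4,0,-0.04,0.02,0,-0.4,0,-0.05,0.02,0,-0.4,0,-0.05,0.02,0,-0.4,0,-0.05,0.02,0,-0.4,0,-0.05,0.02,0,-0.4,0,-0.05,0.02,0,-0.4,0,-0.05,0.02,0,-0.4,0,-0.05,0.02,0,-0.4,0,-0.05,0.02,0,-0.4,0,-0.05,0.02,0]'
cat > tube.py <<'E'
from h import *
import sys
p,d,c,W=shot("wrist",sys.argv[1]); print(r.observe()["position"])
g=px(c,np.array([[.58,-.022,.146],[.58,-.022,.054]])); print(g)
u,v=g.mean(0).astype(int); q=d[v-12:v+12:4,u-12:u+13:4]; print(W[v-12:v+12:4,u-12:u+13:4,2].round(3))
x,y=u-60,max(v-60,0); cv2.imwrite(f"pics/{sys.argv[1]}c.png",cv2.resize(p[y:y+120,x:x+120,::-1],None,fx=4,fy=4)); print(x,y)
E
python3 tube.py w8
```

```text
time_s: 31.78
position: [0.5799, -0.022, 0.1498]
tcp_rot: [0.764, 0.645, 0.0, 0.0]
contact_force: [-0.0, -0.2, -0.1]
opening: 0.0386
time_s: 32.62
position: [0.5793, -0.022, 0.2513]
tcp_rot: [0.764, 0.645, -0.0, -0.0]
contact_force: [0.4, -1.2, 0.2]
opening: 0.0598
time_s: 33.45
position: [0.5797, -0.0717, 0.2694]
tcp_rot: [0.764, 0.645, -0.0, -0.0]
contact_force: [0.8, -0.4, -0.4]
opening: 0.06
[ 0.57972193 -0.07176746  0.26948278]
[[244.43415266 128.0181377 ]
 [247.25431581 117.40680139]]
[[0.053 0.052 0.053 0.052 0.053 0.053 0.053]
 [0.053 0.053 0.053 0.054 0.052 0.053 0.053]
 [0.052 0.052 0.053 0.054 0.053 0.052 0.053]
 [0.052 0.053 0.054 0.053 0.052 0.053 0.054]
 [0.053 0.053 0.053 0.052 0.053 0.053 0.054]
 [0.043 0.051 0.051 0.053 0.052 0.054 0.053]]
185 62
```

View pics/w8c.png

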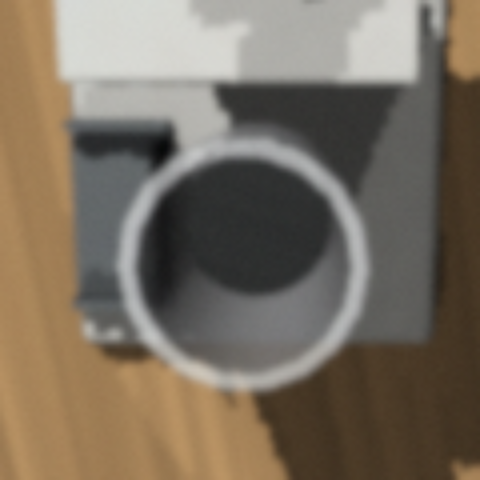

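Tin A lies flat at z≈0.053, with its dark disc at crop (250,210). Next is tin B, after a fresh look.

```bash
python3 -m jog '[-0.4,-0.008,0.03,0.02,0,-0.4,-0.016,0.065,0.02,0,-0.4,-0.024,0.1,0.02,0,-0.4,-0.032,0.135,0.02,0,-0.4,-0.04,0.17,0.02,0,-0.4,-0.05,0.205,0.02,0,-0.4,-0.06,0.24,0.02,0,-0.4,-0.07,0.275,0.02,0,-0.4,-0.08,0.31,0.02,0,-0.4,-0.086,0.332,0.02,0]';python3 -m jog '[-0.4,0,0,0,7,-0.4,0,0,0,14,-0.4,0,0,0,21,-0.4,0,0,0,28,-0.4,0,0,0,35,-0.4,0,0,0,42,-0.4,0,0,0,49,-0.4,0,0,0,49,-0.4,0,0,0,49,-0.4,0,0,0,49]'; python3 tins.py w9
```

```text
time_s: 34.33
position: [0.4925, 0.2631, 0.2897]
tcp_rot: [0.764, 0.646, 0.0, -0.001]
contact_force: [0.2, 0.0, 0.5]
opening: 0.0597
time_s: 35.17
position: [0.4938, 0.26, 0.2897]
tcp_rot: [0.429, 0.903, 0.0, 0.0]
contact_force: [0.7, 0.3, 0.1]
opening: 0.0599
[0.49376234 0.25999302 0.28966639]
[376.  47.] z 0.0289 centroid [0.5245 0.4442] circ 528.1 448.9 19.9 col [79. 79. 76.]
[271.  76.] z 0.0293 centroid [0.4506 0.3433] circ 450.7 343.0 20.1 col [189. 193. 192.]
[146. 113.] z 0.0475 centroid [0.3611 0.216 ] circ 351.6 201.8 31.0 col [39. 21.  8.]
[274. 145.] z 0.0412 centroid [0.506  0.2829] circ 506.1 282.8 17.5 col [17. 16. 18.]
[210. 154.] z 0.0233 centroid [0.451  0.2206] circ 451.0 220.5 20.5 col [177. 181. 180.]
[358. 207.] z 0.0235 centroid [0.6511 0.2878] circ 669.0 301.0 81.4 col [139.  72.  46.]
```

```bash
python3 -m jog '[-0.4,-0.02,0.03,-0.03,7,-0.4,-0.043,0.06,-0.06,14,-0.4,-0.043,0.083,-0.1,21,-0.4,-0.043,0.083,-0.14,28,-0.4,-0.043,0.083,-0.18,35,-0.4,-0.043,0.083,-0.21,41,-0.4,-0.043,0.083,-0.21,41,-0.4,-0.043,0.083,-0.21,41,-0.4,-0.043,0.083,-0.21,41,-0.4,-0.043,0.083,-0.21,41]';python3 -m jog '[-0.4,0,0,-0.03,0,-0.4,0,0,-0.05,0,-0.4,0,0,-0.066,0,-0.4,0,0,-0.066,0,1,0,0,-0.066,0,1,0,0,-0.066,0,1,0,0,-0.066,0,1,0,0,-0.066,0,1,0,0,-0.066,0,1,0,0,-0.066,0]' 20;python3 -m jog '[1,0,0,0,0,-0.4,0,0,0,0,-0.4,0,0,0,0,-0.4,0,0,0,-6,-0.4,0,0,0,-13,-0.4,0,0,0,-20,-0.4,0,0,0,-27,-0.4,0,0,0,-34,-0.4,0,0,0,-41,-0.4,0,0,0,-48]';python3 -m jog '[-0.4,0,0,0,-7,-0.4,0,0,0,-14,-0.4,0,0,0,-21,-0.4,0,0,0,-28,-0.4,0,0,0,-35,-0.4,0,0,0,-42,-0.4,0,0,0,-42,1,0,0,0,-42,1,0,0,0,-42,1,0,0,0,-42]' 40;python3 -m jog '[1,0,0,0,0,1,0,0,0,0,1,0,0,0,0,1,0,0,0,0,1,0,0,0.01,0,1,0,0,0.03,0,1,0,0,0.06,0,1,0,0,0.1,0,1,0,0,0.14,0,1,0,0,0.18,0]'
```

```text
time_s: 36.05
position: [0.4531, 0.3445, 0.0828]
tcp_rot: [0.086, 0.996, 0.002, 0.002]
contact_force: [-0.4, 0.4, 0.2]
opening: 0.0595
time_s: 36.88
position: [0.4527, 0.3443, 0.0161]
tcp_rot: [0.085, 0.996, 0.002, 0.002]
contact_force: [-0.8, -0.3, 7.8]
opening: 0.039
time_s: 37.72
position: [0.4506, 0.3428, 0.0136]
tcp_rot: [0.485, 0.874, -0.0, -0.0]
contact_force: [-0.2, 0.2, -0.4]
opening: 0.0598
time_s: 38.55
position: [0.451, 0.3431, 0.0139]
tcp_rot: [0.764, 0.645, 0.0, -0.0]
contact_force: [-0.4, -0.2, 2.0]
opening: 0.0385
time_s: 39.38
position: [0.45, 0.3423, 0.1955]
tcp_rot: [0.764, 0.645, -0.001, 0.0]
contact_force: [1.7, -0.1, -0.3]
opening: 0.0381
```

```bash
python3 -m jog '[1,0.01,-0.02,0.03,0,1,0.02,-0.05,0.06,0,1,0.03,-0.085,0.076,0,1,0.045,-0.12,0.076,0,1,0.06,-0.155,0.076,0,1,0.075,-0.19,0.076,0,1,0.09,-0.22,0.076,0,1,0.105,-0.25,0.076,0,1,0.12,-0.28,0.076,0,1,0.129,-0.315,0.076,0]';python3 -m jog '[1,0,-0.03,0,0,1,0,-0.05,0,0,1,0,-0.05,0,0,1,0,-0.05,-0.03,0,1,0,-0.05,-0.06,0,1,0,-0.05,-0.08,0,1,0,-0.05,-0.1,0,1,0,-0.05,-0.1,0,1,0,-0.05,-0.1,0,1,0,-0.05,-0.1,0]'
```

```text
time_s: 40.22
position: [0.5806, 0.0268, 0.2697]
tcp_rot: [0.764, 0.645, 0.0, -0.0]
contact_force: [0.6, 0.3, 0.0]
opening: 0.0385
time_s: 41.05
position: [0.5803, -0.0216, 0.1709]
tcp_rot: [0.764, 0.645, 0.001, 0.0]
contact_force: [0.3, 0.0, -0.2]
opening: 0.0385
```

```bash
python3 -m jog '[1,0,-0.0005,-0.002,0,1,0,-0.0005,-0.004,0,1,0,-0.0005,-0.006,0,1,0,-0.0005,-0.008,0,1,0,-0.0005,-0.01,0,1,0,-0.0005,-0.012,0,1,0,-0.0005,-0.012,0,1,0,-0.0005,-0.012,0,1,0,-0.0005,-0.012,0,1,0,-0.0005,-0.012,0]'
```

```text
time_s: 41.88
position: [0.5796, -0.0227, 0.1574]
tcp_rot: [0.764, 0.645, -0.0, -0.0]
contact_force: [0.1, -1.0, -0.6]
opening: 0.0388
```

```bash
python3 -m jog '[1,0,0.0005,-0.002,0,1,0,0.0005,-0.004,0,1,0,0.0005,-0.006,0,1,0,0.0005,-0.007,0,1,0,0.0005,-0.007,0,1,0,0.0005,-0.007,0,1,0,0.0005,-0.007,0,1,0,0.0005,-0.007,0,1,0,0.0005,-0.007,0,1,0,0.0005,-0.007,0]'; python3 -m jog '[-0.2,0,0,0,0,-0.2,0,0,0,0,-0.2,0,0,0,0,-0.2,0,0,0,0,-0.2,0,0,0,0,-0.4,0,0,0.01,0,-0.4,0,0,0.02,0,-0.4,0,0,0.04,0,-0.4,0,0,0.07,0,-0.4,0,0,0.1,0]'; python3 -m jog '[-0.4,0,-0.04,0.02,0,-0.4,0,-0.05,0.02,0,-0.4,0,-0.05,0.02,0,-0.4,0,-0.05,0.02,0,-0.4,0,-0.05,0.02,0,-0.4,0,-0.05,0.02,0,-0.4,0,-0.05,0.02,0,-0.4,0,-0.05,0.02,0,-0.4,0,-0.05,0.02,0,-0.4,0,-0.05,0.02,0]';python3 tube.py w10
```

```text
time_s: 42.72
position: [0.5795, -0.0225, 0.1505]
tcp_rot: [0.764, 0.645, -0.001, 0.0]
contact_force: [-1.7, -4.3, 1.4]
opening: 0.0385
time_s: 43.55
position: [0.5793, -0.0219, 0.2523]
tcp_rot: [0.764, 0.645, -0.0, -0.0]
contact_force: [1.1, 0.0, -0.1]
opening: 0.0596
time_s: 44.38
position: [0.5797, -0.0717, 0.2704]
tcp_rot: [0.764, 0.645, -0.0, -0.0]
contact_force: [0.4, 0.6, -0.9]
opening: 0.0601
[ 0.57973801 -0.07174599  0.27050435]
[[244.47998737 127.87405693]
 [247.28153061 117.32876485]]
[[0.083 0.083 0.082 0.083 0.083 0.412 0.081]
 [0.083 0.084 0.083 0.084 0.084 0.083 0.084]
 [0.083 0.084 0.082 0.083 0.084 0.083 0.084]
 [0.084 0.084 0.083 0.083 0.082 0.081 0.082]
 [0.083 0.083 0.082 0.083 0.082 0.082 0.082]
 [0.084 0.083 0.083 0.083 0.083 0.083 0.084]]
185 62
```

```bash
python3 -m jog '[-0.4,-0.008,0.03,0.02,0,-0.4,-0.016,0.065,0.02,0,-0.4,-0.024,0.1,0.02,0,-0.4,-0.032,0.135,0.02,0,-0.4,-0.04,0.17,0.02,0,-0.4,-0.055,0.205,0.02,0,-0.4,-0.07,0.23,0.02,0,-0.4,-0.085,0.24,0.02,7,-0.4,-0.1,0.24,0.02,14,-0.4,-0.11,0.24,0.02,21]';python3 -m jog '[-0.4,0,0,0,7,-0.4,0,0,0,14,-0.4,0,0,0,21,-0.4,0,0,0,28,-0.4,0,0,0,35,-0.4,0,0,0,42,-0.4,0,0,0,49,-0.4,0,0,0,56,-0.4,0,0,0,63,-0.4,0,0,0,69]'; python3 -m jog '[-0.4,0,0,0,0,-0.4,0,0,0,0,-0.4,0,0,0,0,-0.4,0,0,0,0,-0.4,0,0,0,0,-0.4,0,0,0,0,-0.4,0,0,0,0,-0.4,0,0,0,0,-0.4,0,0,0,0,-0.4,0,0,0,0]'; python3 tins.py w11
```

```text
time_s: 45.27
position: [0.4682, 0.169, 0.2907]
tcp_rot: [0.631, 0.776, -0.0, -0.0]
contact_force: [-0.2, 0.7, -0.3]
opening: 0.0597
time_s: 46.1
position: [0.4697, 0.168, 0.2907]
tcp_rot: [0.082, 0.997, 0.0, 0.0]
contact_force: [-1.3, 0.5, -0.7]
opening: 0.0598
time_s: 46.93
position: [0.4698, 0.168, 0.2907]
tcp_rot: [0.085, 0.996, 0.0, 0.0]
contact_force: [-0.0, -0.3, -1.0]
opening: 0.0601
[0.46975019 0.16796662 0.29065005]
[293. 130.] z 0.0233 centroid [0.4509 0.2193] circ 451.2 219.2 20.3 col [178. 182. 181.]
[473. 158.] z 0.0285 centroid [0.525  0.4434] circ 529.0 445.3 20.8 col [71. 70. 68.]
[348. 165.] z 0.0411 centroid [0.5059 0.2817] circ 505.8 281.7 18.0 col [17. 17. 18.]
[369. 255.] z 0.0236 centroid [0.647  0.3032] circ 649.1 313.4 73.3 col [138.  72.  45.]
[312. 276.] z 0.0235 centroid [0.6687 0.2184] circ 663.5 216.2 17.6 col [130.  68.  43.]
```

```bash
python3 -m jog '[-0.4,-0.0187,0.03,-0.03,0,-0.4,-0.0187,0.052,-0.06,0,-0.4,-0.0187,0.052,-0.1,0,-0.4,-0.0187,0.052,-0.14,0,-0.4,-0.0187,0.052,-0.18,0,-0.4,-0.0187,0.052,-0.21,0,-0.4,-0.0187,0.052,-0.21,0,-0.4,-0.0187,0.052,-0.21,0,-0.4,-0.0187,0.052,-0.21,0,-0.4,-0.0187,0.052,-0.21,0]';python3 -m jog '[-0.4,0,0,-0.03,0,-0.4,0,0,-0.05,0,-0.4,0,0,-0.0705,0,-0.4,0,0,-0.0705,0,1,0,0,-0.0705,0,1,0,0,-0.0705,0,1,0,0,-0.0705,0,1,0,0,-0.0705,0,1,0,0,-0.0705,0,1,0,0,-0.0705,0]' 20;python3 -m jog '[1,0,0,0,0,-0.4,0,0,0,0,-0.4,0,0,0,0,-0.4,0,0,0,-6,-0.4,0,0,0,-13,-0.4,0,0,0,-20,-0.4,0,0,0,-27,-0.4,0,0,0,-34,-0.4,0,0,0,-41,-0.4,0,0,0,-48]';python3 -m jog '[-0.4,0,0,0,-7,-0.4,0,0,0,-14,-0.4,0,0,0,-21,-0.4,0,0,0,-28,-0.4,0,0,0,-35,-0.4,0,0,0,-42,-0.4,0,0,0,-42,1,0,0,0,-42,1,0,0,0,-42,1,0,0,0,-42]' 40;python3 -m jog '[1,0,0,0,0,1,0,0,0,0,1,0,0,0,0,1,0,0,0,0,1,0,0,0.01,0,1,0,0,0.03,0,1,0,0,0.06,0,1,0,0,0.1,0,1,0,0,0.14,0,1,0,0,0.18,0]'
```

```text
time_s: 47.82
position: [0.4533, 0.221, 0.0831]
tcp_rot: [0.085, 0.996, 0.001, 0.002]
contact_force: [-0.4, 0.1, 0.3]
opening: 0.0595
time_s: 48.65
position: [0.4529, 0.2209, 0.0121]
tcp_rot: [0.085, 0.996, 0.001, 0.002]
contact_force: [-1.3, -0.7, 7.3]
opening: 0.0387
time_s: 49.48
position: [0.4509, 0.2199, 0.0102]
tcp_rot: [0.485, 0.874, -0.0, -0.0]
contact_force: [0.7, 0.1, -0.2]
opening: 0.0598
time_s: 50.32
position: [0.4511, 0.22, 0.0105]
tcp_rot: [0.764, 0.646, 0.0, 0.0]
contact_force: [-0.5, -0.0, 3.5]
opening: 0.0381
time_s: 51.15
position: [0.4504, 0.2196, 0.1913]
tcp_rot: [0.764, 0.645, -0.001, -0.0]
contact_force: [0.4, 1.1, -0.8]
opening: 0.0381
```

```bash
python3 -m jog '[1,0.005,-0.01,0.04,0,1,0.015,-0.03,0.08,0,1,0.03,-0.06,0.08,0,1,0.045,-0.09,0.08,0,1,0.06,-0.12,0.08,0,1,0.075,-0.15,0.08,0,1,0.09,-0.18,0.08,0,1,0.105,-0.21,0.08,0,1,0.12,-0.235,0.08,0,1,0.1288,-0.2424,0.08,0]';python3 -m jog '[1,0,0,0,0,1,0,0,-0.03,0,1,0,0,-0.06,0,1,0,0,-0.09,0,1,0,0,-0.1,0,1,0,0,-0.105,0,1,0,0,-0.105,0,1,0,0,-0.105,0,1,0,0,-0.105,0,1,0,0,-0.105,0]';python3 -m jog '[1,0,0,-0.001,0,1,0,0,-0.003,0,1,0,0,-0.005,0,1,0,0,-0.007,0,1,0,0,-0.009,0,1,0,0,-0.011,0,1,0,0,-0.012,0,1,0,0,-0.012,0,1,0,0,-0.012,0,1,0,0,-0.012,0]'
```

```text
time_s: 51.98
position: [0.5811, -0.0261, 0.2693]
tcp_rot: [0.765, 0.643, -0.001, 0.001]
contact_force: [1.4, -0.1, -1.2]
opening: 0.0381
time_s: 52.82
position: [0.5812, -0.0223, 0.167]
tcp_rot: [0.764, 0.645, 0.001, 0.001]
contact_force: [-0.3, 0.3, 0.0]
opening: 0.0382
time_s: 53.65
position: [0.5798, -0.0225, 0.1531]
tcp_rot: [0.764, 0.645, -0.0, -0.0]
contact_force: [0.1, -0.9, -0.9]
opening: 0.0383
```

```bash
python3 -m jog '[1,0,0,-0.001,0,1,0,0,-0.002,0,1,0,0,-0.003,0,1,0,0,-0.0035,0,1,0,0,-0.0035,0,1,0,0,-0.0035,0,1,0,0,-0.0035,0,1,0,0,-0.0035,0,1,0,0,-0.0035,0,1,0,0,-0.0035,0]'; python3 -m jog '[-0.2,0,0,0,0,-0.2,0,0,0,0,-0.2,0,0,0,0,-0.2,0,0,0,0,-0.2,0,0,0,0,-0.4,0,0,0.01,0,-0.4,0,0,0.02,0,-0.4,0,0,0.04,0,-0.4,0,0,0.07,0,-0.4,0,0,0.1,0]'; python3 -m jog '[-0.4,0,-0.04,0.02,0,-0.4,0,-0.05,0.02,0,-0.4,0,-0.05,0.02,0,-0.4,0,-0.05,0.02,0,-0.4,0,-0.05,0.02,0,-0.4,0,-0.05,0.02,0,-0.4,0,-0.05,0.02,0,-0.4,0,-0.05,0.02,0,-0.4,0,-0.05,0.02,0,-0.4,0,-0.05,0.02,0]';python3 tube.py w12
python3 - <<'E'
from h import *
p,d,c,W=shot("top","top1"); cv2.imwrite("pics/top1.png",p[:,:,::-1])
E
```

```text
time_s: 54.48
position: [0.5798, -0.0225, 0.1496]
tcp_rot: [0.764, 0.645, -0.0, 0.0]
contact_force: [-0.3, -0.7, -0.6]
opening: 0.0384
time_s: 55.32
position: [0.5793, -0.0224, 0.2513]
tcp_rot: [0.764, 0.645, -0.0, -0.0]
contact_force: [0.0, 0.6, -0.3]
opening: 0.0599
time_s: 56.15
position: [0.5798, -0.0721, 0.2694]
tcp_rot: [0.764, 0.645, -0.0, -0.0]
contact_force: [1.1, 0.1, 0.5]
opening: 0.0595
[ 0.57982795 -0.07212417  0.26947912]
[[244.22729871 127.54947309]
 [247.09828825 117.05201488]]
[[0.107 0.106 0.105 0.107 0.107 0.106 0.107]
 [0.107 0.107 0.107 0.108 0.107 0.106 0.107]
 [0.107 0.108 0.106 0.107 0.107 0.106 0.107]
 [0.108 0.107 0.107 0.107 0.108 0.107 0.108]
 [0.107 0.106 0.107 0.107 0.107 0.106 0.105]
 [0.106 0.107 0.107 0.108 0.107 0.108 0.107]]
185 62
```

View pics/w12.png

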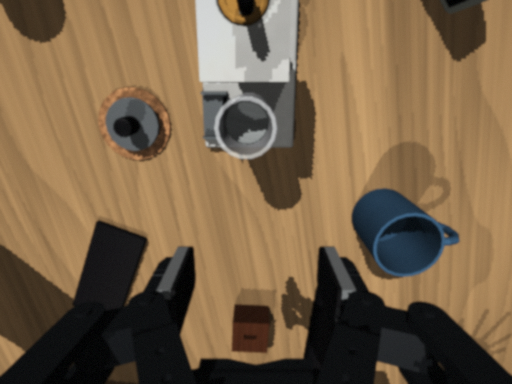

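```bash
python3 -m jog '[-1,-0.02,0.01,0,0,-1,-0.05,0.025,0,0,-1,-0.08,0.04,0,0,-1,-0.11,0.055,-0.02,0,-1,-0.142,0.063,-0.05,0,-1,-0.142,0.063,-0.08,0,-1,-0.142,0.063,-0.11,0,-1,-0.142,0.063,-0.14,0,-1,-0.142,0.063,-0.17,0,-1,-0.142,0.063,-0.19,0]';python3 -m jog '[-1,0,0,-0.02,0,-1,0,0,-0.04,0,-1,0,0,-0.05,0,-1,0,0,-0.05,0,1,0,0,-0.05,0,1,0,0,-0.05,0,1,0,0,-0.05,0,1,0,0,-0.05,0,1,0,0,-0.05,0,1,0,0,-0.05,0]' 60; python3 -m jog '[1,0,0,0,0,1,0,0,0,0,1,0,0,0,0,1,0,0,0.01,0,1,0,0,0.03,0,1,0,0,0.06,0,1,0,0,0.1,0,1,0,0,0.14,0,1,0,0,0.18,0,1,0,0,0.2,0]'
```

```text
time_s: 57.08
position: [0.4364, -0.0093, 0.0776]
tcp_rot: [0.764, 0.645, -0.001, -0.001]
contact_force: [-0.3, 0.1, -0.3]
opening: 0.0858
time_s: 57.92
position: [0.4385, -0.0094, 0.0305]
tcp_rot: [0.764, 0.645, 0.001, 0.0]
contact_force: [-1.5, 0.6, 4.2]
opening: 0.0196
time_s: 58.75
position: [0.4397, -0.0095, 0.2346]
tcp_rot: [0.764, 0.645, 0.003, 0.002]
contact_force: [1.7, -0.4, -1.1]
opening: 0.0197
```

```bash
python3 -m jog '[1,0.02,0,0,0,1,0.05,-0.004,0,0,1,0.08,-0.008,0,0,1,0.11,-0.012,0,0,1,0.135,-0.0128,0,0,1,0.1426,-0.0128,0,0,1,0.1426,-0.0128,-0.02,0,1,0.1426,-0.0128,-0.04,0,1,0.1426,-0.0128,-0.05,0,1,0.1426,-0.0128,-0.05,0]'; python3 -m jog '[1,0,0,-0.001,0,1,0,0,-0.003,0,1,0,0,-0.005,0,1,0,0,-0.007,0,1,0,0,-0.009,0,1,0,0,-0.011,0,1,0,0,-0.012,0,1,0,0,-0.012,0,1,0,0,-0.012,0,1,0,0,-0.012,0]'
```

```text
time_s: 59.58
position: [0.5776, -0.0221, 0.1769]
tcp_rot: [0.764, 0.645, -0.002, -0.002]
contact_force: [0.1, 0.6, -1.3]
opening: 0.0195
time_s: 60.42
position: [0.5805, -0.0222, 0.1677]
tcp_rot: [0.764, 0.645, 0.0, -0.0]
contact_force: [-0.9, -0.4, -0.3]
opening: 0.0196
```

```bash
python3 -m jog '[1,0,0,-0.001,0,1,0,0,-0.002,0,1,0,0,-0.003,0,1,0,0,-0.004,0,1,0,0,-0.005,0,1,0,0,-0.006,0,1,0,0,-0.007,0,1,0,0,-0.0075,0,1,0,0,-0.0075,0,1,0,0,-0.0075,0]'
```

```text
time_s: 61.25
position: [0.5804, -0.0222, 0.1625]
tcp_rot: [0.764, 0.645, 0.001, 0.001]
contact_force: [-5.3, -0.1, 11.6]
opening: 0.0196
```

```bash
python3 -m jog '[1,0,0,0.001,0,-1,0,0,0.002,0,-1,0,0,0.002,0,-1,0,0,0.002,0,-1,0,0,0.002,0,-1,0,0,0.002,0,-1,0,0,0.02,0,-1,0,0,0.04,0,-1,0,0,0.06,0,-1,0,0,0.09,0]';python3 -m jog '[-1,0,-0.03,0.01,0,-1,0,-0.04,0.01,0,-1,0,-0.04,0.01,0,-1,0,-0.04,0.01,0,-1,0,-0.04,0.01,0,-1,0,-0.04,0.01,0,-1,0,-0.04,0.01,0,-1,0,-0.04,0.01,0,-1,0,-0.04,0.01,0,-1,0,-0.04,0.01,0]'
python3 - <<'E'
from h import *
p,d,c,W=shot("wrist","w13"); print(r.observe()["position"])
for nm,dz in(("flange",.151),):
    m=(d>0)&(np.hypot(W[...,0]-.58,W[...,1]+.022)<.036)&(abs(W[...,2]-dz)<.008)
    v,u=np.nonzero(m); P=W[m]; A=np.c_[P[:,:2]-P[:,:2].mean(0),np.ones(len(P))]; s=np.linalg.lstsq(A,P[:,2],rcond=None)[0]; print(m.sum(),P.mean(0),"slope deg",np.degrees(s[:2]),cv2.minEnclosingCircle((plane(c,u,v,.151)[:,:2]*1000).astype(np.float32)))
m=(d>0)&(W[...,2]>.174)&(np.hypot(W[...,0]-.58,W[...,1]+.022)<.03);print("knob",W[m].mean(0),m.sum())
h=(d>0)&(abs(W[...,2]-.168)<.01)&(np.hypot(W[...,0]-.5876,W[...,1]-.03)<.015);print("head z",np.median(W[h][:,2]))
cv2.imwrite("pics/w13c.png",cv2.resize(p[0:220,150:350,::-1],None,fx=2.7,fy=2.7))
E
```

```text
time_s: 62.08
position: [0.5791, -0.0222, 0.2489]
tcp_rot: [0.764, 0.645, -0.002, -0.001]
contact_force: [-0.2, -0.1, 0.3]
opening: 0.0853
time_s: 62.92
position: [0.5804, -0.0619, 0.26]
tcp_rot: [0.764, 0.645, -0.0, -0.0]
contact_force: [-0.3, -0.4, -0.3]
opening: 0.0852
[ 0.58044788 -0.06197553  0.2600771 ]
4265 [ 0.58170869 -0.02106701  0.14990388] slope deg [0.01466256 0.00402519] ((581.4767456054688, -22.69965934753418), 31.704423904418945)
knob [ 0.57248178 -0.0408152   0.30017672] 3023
head z 0.16691104115553534
```

View pics/w13c.png

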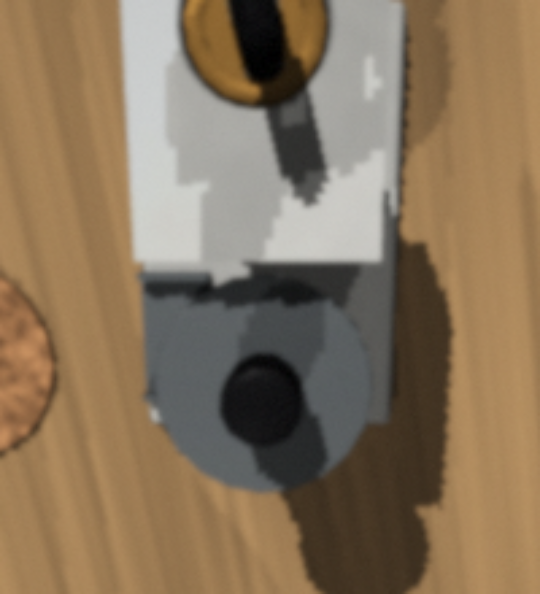

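```bash
python3 -m jog '[-1,0.003,0.03,0.01,4,-1,0.007,0.06,0.01,8,-1,0.012,0.095,0.01,12,-1,0.0149,0.1284,0.01,12,-1,0.0149,0.1284,-0.01,12,-1,0.0149,0.1284,-0.04,12,-1,0.0149,0.1284,-0.065,12,-1,0.0149,0.1284,-0.08,12,-1,0.0149,0.1284,-0.081,12,-1,0.0149,0.1284,-0.081,12]';python3 -m jog '[1,0,0,0,0,1,0,0,0,0,1,0,0,0,0,1,0,0,0,0,1,0,0,0,0,1,0,0,0,0,1,0,0,0,0,1,0,0,0,0,1,0,0,0,0,1,0,0,0,0]' 60; python3 -c "
from station import r;print(r.observe()['wrist_torque'])"
```

```text
time_s: 63.8
position: [0.5946, 0.0662, 0.1785]
tcp_rot: [0.693, 0.721, -0.001, -0.001]
contact_force: [-0.4, -0.5, 1.2]
opening: 0.0854
time_s: 64.63
position: [0.595, 0.0662, 0.1797]
tcp_rot: [0.693, 0.721, -0.0, -0.0]
contact_force: [-3.6, -0.2, 5.4]
opening: 0.0088
[-0.05592778  0.73985722 -0.00937775]
```

```bash
python3 -m jog '[1,0,0,0,5,1,0,0,0,11,1,0,0,0,17,1,0,0,0,23,1,0,0,0,29,1,0,0,0,35,1,0,0,0,41,1,0,0,0,47,1,0,0,0,53,1,0,0,0,53]';python3 -c "
from station import r;print(r.observe()['wrist_torque'])"; python3 -m jog '[1,0,0,0,4,1,0,0,0,8,1,0,0,0,12,1,0,0,0,16,1,0,0,0,20,1,0,0,0,24,1,0,0,0,28,1,0,0,0,28,1,0,0,0,28,1,0,0,0,28]';python3 -c "
from station import r;print(r.observe()['wrist_torque'])"
```

```text
time_s: 65.47
position: [0.5953, 0.066, 0.1797]
tcp_rot: [0.297, 0.955, -0.0, 0.0]
contact_force: [-2.5, 0.2, 5.6]
opening: 0.0092
[-0.07977902  0.57865161 -0.0239173 ]
time_s: 66.3
position: [0.5954, 0.0663, 0.1797]
tcp_rot: [0.059, 0.998, 0.0, 0.0]
contact_force: [-1.8, -0.6, 6.0]
opening: 0.0091
[0.03710946 0.52205072 0.01437507]
```

```bash
python3 -m jog '[1,0,0,0,2,1,0,0,0,4,1,0,0,0,5,1,0,0,0,6,1,0,0,0,6,1,0,0,0,6,1,0,0,0,6,1,0,0,0,6,1,0,0,0,6,1,0,0,0,6]';python3 -c "
from station import r;print(r.observe()['wrist_torque'])"; python3 -m jog '[1,0,0,0,1,1,0,0,0,2,1,0,0,0,3,1,0,0,0,4,1,0,0,0,4,1,0,0,0,4,1,0,0,0,4,1,0,0,0,4,1,0,0,0,4,1,0,0,0,4]';python3 -c "
from station import r;o=r.observe();print(o['wrist_torque'],o['joint_positions'])"
```

```text
time_s: 67.13
position: [0.5953, 0.0664, 0.1797]
tcp_rot: [0.007, 1.0, 0.0, 0.0]
contact_force: [-3.8, 0.1, 4.6]
opening: 0.0089
[ 0.03073573  0.53598507 -0.01561391]
time_s: 67.97
position: [0.5953, 0.0663, 0.1797]
tcp_rot: [-0.028, 1.0, 0.0, 0.0]
contact_force: [-1.9, 0.5, 4.5]
opening: 0.0089
[ 0.14121252  0.61705583 -0.2894067 ] [ 1.10708542e-01  4.10398614e-01 -5.04884775e-02  1.10961538e+00
  5.13149590e-04  5.53781315e-02]
```

```bash
python3 -m jog '[1,0,0,0,-4,1,0,0,0,-8,1,0,0,0,-12,1,0,0,0,-12.5,1,0,0,0.003,-12.5,1,0,0,0.008,-12.5,1,0,0,0.015,-12.5,1,0,0,0.025,-12.5,1,0,0,0.035,-12.5,1,0,0,0.045,-12.5]';python3 -m jog '[1,0,0,0.02,0,1,0,0,0.03,0,1,0.028,0,0.03,0,1,0.028,0,0.03,0,1,0.028,0,0.03,0,1,0.028,0,0.03,0,1,0.028,0,0.03,0,1,0.028,0,0.03,0,1,0.028,0,0.03,0,1,0.028,0,0.03,0]'
python3 - <<'E'
from h import *
o=r.observe();print(o["position"],np.degrees(np.arctan2(*R.from_quat(o["tcp_rot"]).as_matrix()[[1,0],0])))
p,d,c,W=shot("wrist","w14"); cv2.imwrite("pics/w14c.png",cv2.resize(p[80:260,70:320,::-1],None,fx=3,fy=3))
E
```

```text
time_s: 68.8
position: [0.5956, 0.0662, 0.2255]
tcp_rot: [0.08, 0.997, 0.0, 0.0]
contact_force: [-0.1, 0.4, -1.0]
opening: 0.009
time_s: 69.63
position: [0.623, 0.0662, 0.2543]
tcp_rot: [0.08, 0.997, -0.0, -0.0]
contact_force: [-0.4, -0.0, 0.3]
opening: 0.009
[0.62295141 0.06617772 0.25429205] 170.80236784966567
```

View pics/w14c.png

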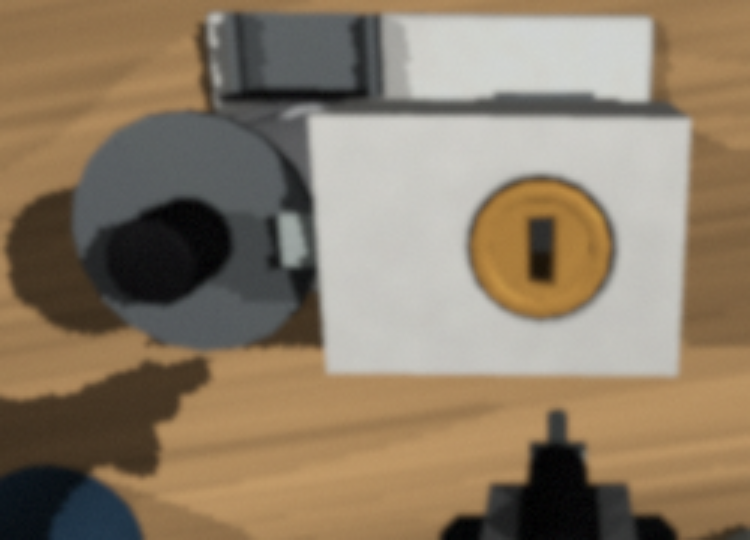

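```bash
python3 -m jog '[1,-0.005,-0.02,0,0,1,-0.01,-0.055,0,0,1,-0.02,-0.09,0,-1,1,-0.03,-0.125,0,-2,1,-0.04,-0.16,0,-2.8,1,-0.05,-0.195,0,-2.8,1,-0.06,-0.23,0,-2.8,1,-0.07,-0.265,0,-2.8,1,-0.08,-0.3,0,-2.8,1,-0.0955,-0.335,0,-2.8]';python3 -m jog '[1,0,-0.03,0,0,1,0,-0.06,0,0,1,0,-0.06,-0.02,0,1,0,-0.06,-0.05,0,1,0,-0.06,-0.08,0,1,0,-0.06,-0.11,0,1,0,-0.06,-0.13,0,1,0,-0.06,-0.14,0,1,0,-0.06,-0.14,0,1,0,-0.06,-0.14,0]';python3 -m jog '[1,0,0,0,0,1,0,0,0,0,1,0,0,0,0,1,0,0,0,0,1,0,0,0,0,1,0,0,0,0,1,0,0,0,0,1,0,0,0,0,1,0,0,0,0,1,0,0,0,0]'
python3 - <<'E'
from h import *
o=r.observe();print(o["position"],np.degrees(np.arctan2(*R.from_quat(o["tcp_rot"]).as_matrix()[[1,0],0])))
p,d,c,W=shot("wrist","w15"); cv2.imwrite("pics/w15c.png",cv2.resize(p[120:280,160:360,::-1],None,fx=4,fy=3.7))
E
```

```text
time_s: 70.52
position: [0.5278, -0.2705, 0.2542]
tcp_rot: [0.104, 0.995, -0.0, 0.001]
contact_force: [-0.1, -1.0, -0.4]
opening: 0.0091
time_s: 71.35
position: [0.528, -0.3289, 0.1145]
tcp_rot: [0.105, 0.995, 0.0, -0.0]
contact_force: [0.2, -0.3, 0.5]
opening: 0.0093
time_s: 72.18
position: [0.5278, -0.3288, 0.1141]
tcp_rot: [0.105, 0.995, 0.0, -0.0]
contact_force: [-1.1, 0.7, -0.2]
opening: 0.0089
[ 0.52783776 -0.32879445  0.11406734] 167.99717464957018
```

View pics/w15c.png

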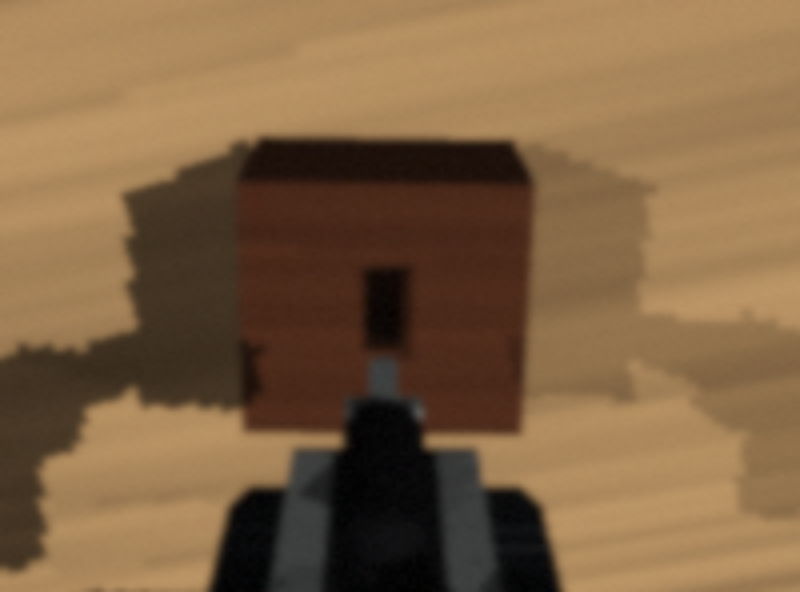

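Laterally the blade, at crop (383,375), is aligned with the slot at (386,308). Next is inserting it gradually.

```bash
python3 -m jog '[1,0,0,-0.01,0,1,0,0,-0.02,0,1,0,0,-0.027,0,1,0,0,-0.032,0,1,0,0,-0.036,0,1,0,0,-0.04,0,1,0,0,-0.042,0,1,0,0,-0.042,0,1,0,0,-0.042,0,1,0,0,-0.042,0]'
```

```text
time_s: 73.07
position: [0.5282, -0.329, 0.0725]
tcp_rot: [0.105, 0.995, -0.0, 0.0]
contact_force: [-0.1, 0.1, 0.3]
opening: 0.009
```

Tip is 7 mm in with no force; pressing home.

```bash
python3 -m jog '[1,0,0,-0.003,0,1,0,0,-0.006,0,1,0,0,-0.009,0,1,0,0,-0.012,0,1,0,0,-0.015,0,1,0,0,-0.018,0,1,0,0,-0.02,0,1,0,0,-0.0215,0,1,0,0,-0.0215,0,1,0,0,-0.0215,0]'
```

```text
time_s: 73.9
position: [0.5277, -0.3287, 0.0517]
tcp_rot: [0.105, 0.995, -0.0, 0.0]
contact_force: [-1.2, 0.6, 6.6]
opening: 0.0091
```

```bash
python3 -m jog '[1,0,0,0,0,-1,0,0,0,0,-1,0,0,0,0,-1,0,0,0,0,-1,0,0,0,0,-1,0,0,0.02,0,-1,0,0,0.05,0,-1,0,0,0.09,0,-1,0,0,0.13,0,-1,0,0,0.17,0]';python3 -m jog '[-1,0.02,0,0.02,0,-1,0.02,0,0.02,0,-1,0.02,0,0.02,0,-1,0.02,0,0.02,0,-1,0.02,0,0.02,0,-1,0.02,0,0.02,0,-1,0.02,0,0.02,0,-1,0.02,0,0.02,0,-1,0.02,0,0.02,0,-1,0.02,0,0.02,0]'
python3 - <<'E'
from h import *
o=r.observe();print(o["position"],o["opening"])
p,d,c,W=shot("wrist","w16")
m=(d>0)&(np.hypot(W[...,0]-.528,W[...,1]+.3287)<.025)
k=m&(W[...,2]>.06); v,u=np.nonzero(k); print("key top z",np.percentile(W[k][:,2],[50,90]),k.sum(),plane(c,u,v,.08).mean(0)); s=m&(W[...,2]>.03)&(W[...,2]<.048);print("stand top",np.median(W[s][:,2]))
p0=np.load("top0.npz"); W0=cloud(cam("top"),p0["d"]); p,d,c,W=shot("top","top2")
print("cap/flange top view z",np.median(W[(np.hypot(W[...,0]-.58,W[...,1]+.022)<.03)&(W[...,2]>.13)&(W[...,2]<.165)][:,2]))
df=(cv2.absdiff(p,p0["p"]).max(2)>60).astype(np.uint8); df=cv2.morphologyEx(df,cv2.MORPH_OPEN,np.ones((3,3)))
n,l,st,ce=cv2.connectedComponentsWithStats(df)
for i in range(1,n): print(st[i],ce[i].round())
E
```

```text
time_s: 74.73
position: [0.5274, -0.3285, 0.2219]
tcp_rot: [0.105, 0.995, 0.0, -0.0]
contact_force: [0.8, 0.2, 0.1]
opening: 0.0852
time_s: 75.57
position: [0.5477, -0.3288, 0.2404]
tcp_rot: [0.105, 0.995, 0.0, -0.0]
contact_force: [-0.1, 0.6, 0.3]
opening: 0.0852
[ 0.54770041 -0.32877769  0.24042319] 0.0851833352556495
key top z [0.31809739 0.3234117 ] 4487 [ 0.76986204 -0.40356109  0.08      ]
stand top 0.038978633671983065
cap/flange top view z 0.1502306716102595
[449  85  44  32 558] [471. 100.]
[458 103   5   5  22] [460. 105.]
[450 104   5   3  15] [452. 105.]
[431 110   8   5  31] [435. 112.]
[455 111   8   5  26] [459. 113.]
[  227   117   268   216 11995] [385. 233.]
[449 117   6   7  28] [451. 120.]
[457 118   3   4  12] [458. 120.]
[489 124   4   4  15] [490. 125.]
[460 128  19  10 126] [468. 132.]
[480 130   7   6  32] [483. 132.]
[490 130   9  13  45] [494. 136.]
[497 141   3   3   9] [498. 142.]
[ 436  143   51   40 1024] [461. 164.]
[486 159  10  11  67] [491. 165.]
[365 168   6   5  23] [367. 170.]
[136 174  22  13 201] [146. 180.]
[138 210  12  12 111] [144. 216.]
[151 210   8  12  84] [154. 215.]
[179 211  18  12 172] [188. 216.]
[400 239   6  20  85] [402. 248.]
[439 246  13  22 119] [445. 256.]
[ 429  273   83  109 4280] [476. 324.]
[353 287  20   6  86] [362. 289.]
[ 331  308   91   66 3267] [384. 337.]
[239 333   3   3   9] [240. 334.]
[283 335  13  10  71] [289. 340.]
[ 289  342   97   42 2344] [332. 368.]
[194 346  24  38 379] [207. 369.]
[209 372   4   3  12] [210. 373.]
[390 375  15   9  83] [396. 380.]
```

Run:
```python
from h import *
p,d,c,W=shot("wrist")
k=(d>0)&(np.hypot(W[...,0]-.528,W[...,1]+.3287)<.025)&(W[...,2]>.055)&(W[...,2]<.12); v,u=np.nonzero(k); print("key z pct",np.percentile(W[k][:,2],[5,50,95]),k.sum(),W[k].mean(0))
t,d,c,W=shot("top")
for n,q in dict(jar=(.506,.282,.042),mugrim=(0,0,0)).items():
    m=circ(W,.03,.06,q,.03); print(n,W[m].mean(0) if m.any() else None)
r.sign_off()
```

```text
key z pct [0.0656068  0.07789753 0.07970134] 303 [ 0.52687672 -0.32869422  0.0766854 ]
jar [0.50416214 0.2819343  0.04068997]
mugrim None
the job is handed in; nothing more can be done
```

The job is done and handed in at about 76 s of the 210 s allowed. The tins are in the dispenser, the cap is on and locked, and the key is back in its stand.

- **Unlocking:** the key went home in the lock and turned clockwise to the stop, where the resisting torque rose to 0.34 N m. The cap came off onto the coaster.
- **Tins:** only the 36, 30 and 24 mm tins were on the table. I put them in tallest first, lid up. After each one, the depth image showed the stack flat at 53, 83 and 107 mm, against 54, 84 and 108 mm expected.
- **Cap and lock:** the cap's flange measured level, at 150 mm against 151 mm expected. Turning the key back hit the stop at 0.29 N m, and the picture afterwards shows the bolt over the flange and the slot back in its locked direction.
- **Key:** it is fully down in its stand, with the gripper height at release matching the height when I first gripped it. Its top measured about 80 mm, as expected.
- **Other objects:** the cream jar is where it was, within about 2 mm. A before-and-after comparison from above showed the tins gone, and I put the remaining differences down to the arm and its shadow. One large patch of change covered the dispenser and the area right of it, so that comparison can't rule out small shifts there. I did not check the mug and the other loose objects separately.

One early key-height check gave a meaningless value because it picked up the robot's own fingers. Repeated with those points filtered out, it was fine. The wrist camera's calibration drifted by about 1 mm during the run, so I placed the tins using the lock's measured position and the contact forces as well.

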